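Dose the colour mugs with pouring medium

TASK

In the painting studio, lift the big handled jug off the dosing scale and set it down on the black drip mat beside it. Then dose every colour mug that is on the table, working from the lightest colour to the darkest (white, yellow, blue, black; some of them may be missing): stand the mug on the scale centred under the pump's spout, press the pump head right down to its stop while the mug stands there, let the pump come up again, and set the mug down on the drip mat. At the end the jug and all the mugs stand upright on the mat with their whole foot on it; keep jug and mugs upright all the time and leave the other things where they are.

Things in the scene. Friction and masses are not known exactly. Their poses are not given: they have to be found in the camera images.
- jug: frosted pale-blue jug, open top, 130 mm high, weighted foot 92 mm, rim 102 mm across, about 280 g. Origin: centre of its underside, z up. Handle along its own +x: upright bar 16 mm thick (along y), 14 mm deep, centred 86 mm from the jug's axis, 40 to 122 mm above the foot, joined by level arms at both ends. Starts on the scale, handle pointing away from the pump bottle.
- mug_white: White mug, open top, 100 mm high, weighted foot 68 mm, rim 74 mm across, wall 3 mm, about 160 g. Origin: centre of its underside, z up. Handle along its own +x: upright bar 12 mm thick (along y), 14 mm deep, centred 60 mm from the mug's axis, 30 to 92 mm above the foot, joined by level arms at both ends. Starts at the robot's right, handle towards the robot, or is absent (None).
- mug_yellow: Yellow mug, open top, 100 mm high, weighted foot 68 mm, rim 74 mm across, wall 3 mm, about 160 g. Origin: centre of its underside, z up. Handle along its own +x: upright bar 12 mm thick (along y), 14 mm deep, centred 60 mm from the mug's axis, 30 to 92 mm above the foot, joined by level arms at both ends. Starts at the robot's right, handle towards the robot, or is absent (None).
- mug_blue: Blue mug, open top, 100 mm high, weighted foot 68 mm, rim 74 mm across, wall 3 mm, about 160 g. Origin: centre of its underside, z up. Handle along its own +x: upright bar 12 mm thick (along y), 14 mm deep, centred 60 mm from the mug's axis, 30 to 92 mm above the foot, joined by level arms at both ends. Starts at the robot's right, handle towards the robot, or is absent (None).
- mug_black: Black mug, open top, 100 mm high, weighted foot 68 mm, rim 74 mm across, wall 3 mm, about 160 g. Origin: centre of its underside, z up. Handle along its own +x: upright bar 12 mm thick (along y), 14 mm deep, centred 60 mm from the mug's axis, 30 to 92 mm above the foot, joined by level arms at both ends. Starts at the robot's right, handle towards the robot, or is absent (None).
- mat: black rubber drip mat fixed on the table between the dosing board and the mugs, 270 mm (its x) by 260 mm (its y), 3 mm thick. Origin: centre of its underside on the table.
- station: dosing board of plywood fixed to the table, 170 mm (its x) by 270 mm, 12 mm high. Origin on the table. It carries the scale and, 75 mm along its +y, the black pump bottle (76 mm across, neck and collar up to 225 mm high), in a wooden collar 96 mm square; all fixed. The spout points along -y.
- scale_top (a point): centre of the scale's level steel top, 142 mm square, 38 mm above the table, at y -60 mm of the dosing board, 135 mm from the bottle's axis. Same axes as the board.
- nozzle (a point): lower tip of the pump's downturned spout, an 11 mm black tube that reaches 115 mm level from the pump's axis at 270 mm height, over the scale. With the pump up the tip is 242 mm above the table, 204 mm above the scale's top and 20 mm nearer to the bottle than the scale's centre; it goes down with the head.
- pump_top (a point): centre of the flat top of the black round pump head, 42 mm across; 290 mm above the table when the pump is up. It is pressed straight down.
- pump (a joint): how far the pump head is pressed down (m): 0 up, 0.030 at its stop. The spring pushes it up again: about 3 N to start, 11 N at the stop.
- dropper_a: bystander, leave it alone: small black dropper bottle with a teal tip, 34 mm across, 90 mm high. Origin: centre of its underside.
- dropper_b: bystander, leave it alone: small black dropper bottle with a green tip, 34 mm across, 90 mm high. Origin: centre of its underside.
- dropper_c: bystander, leave it alone: small black dropper bottle with a yellow tip, 34 mm across, 90 mm high. Origin: centre of its underside.
- panel_a: bystander, leave it alone: small white painted panel, 60 by 80 by 18 mm, lying flat. Origin: centre of its underside.
- paint_tub: bystander, leave it alone: dark blue paint jar with a white cap, 60 mm across, 70 mm high. Origin: centre of its underside.
- tape: bystander, leave it alone: roll of cream masking tape lying flat, 90 mm across, 24 mm high. Origin: centre of its underside.
- brush: bystander, leave it alone: paint brush lying on the table, 160 mm long. Origin on its underside.
Mind the look-alikes: they are no part of the job. There is more than one size of the mug_yellow; the job needs the largest. What is shaped like the jug but red is not meant.

How it is judged:
On the way, in this order (a step that is already met when the one before it is completed fails the run):
1. the jug stands on the drip mat, let go (x of jug in the frame of mat between -0.099 and 0.099 m and y of jug in the frame of mat between -0.094 and 0.094 m and z of jug in the frame of mat between -0.002 and 0.008 m and angle between jug's own z axis and vertical below 0.08 rad and linear speed of jug below 0.03 m/s and contact force between the fingers and jug below 0.5 N), for 0.2 s.
2. the pump head is pressed to its stop while the white mug stands on the scale under the spout (skipped if that mug is absent) (horizontal distance between nozzle and mug_white below 0.024 m and z of nozzle in the frame of mug_white between 0.16 and 0.1795 m and z of mug_white in the frame of scale_top between -0.005 and 0.005 m and angle between mug_white's own z axis and vertical below 0.1 rad), for 0.1 s.
3. the pump head is pressed to its stop while the yellow mug stands on the scale under the spout (skipped if that mug is absent) (horizontal distance between nozzle and mug_yellow below 0.024 m and z of nozzle in the frame of mug_yellow between 0.16 and 0.1795 m and z of mug_yellow in the frame of scale_top between -0.005 and 0.005 m and angle between mug_yellow's own z axis and vertical below 0.1 rad), for 0.1 s.
4. the pump head is pressed to its stop while the blue mug stands on the scale under the spout (skipped if that mug is absent) (horizontal distance between nozzle and mug_blue below 0.024 m and z of nozzle in the frame of mug_blue between 0.16 and 0.1795 m and z of mug_blue in the frame of scale_top between -0.005 and 0.005 m and angle between mug_blue's own z axis and vertical below 0.1 rad), for 0.1 s.
5. the pump head is pressed to its stop while the black mug stands on the scale under the spout (skipped if that mug is absent) (horizontal distance between nozzle and mug_black below 0.024 m and z of nozzle in the frame of mug_black between 0.16 and 0.1795 m and z of mug_black in the frame of scale_top between -0.005 and 0.005 m and angle between mug_black's own z axis and vertical below 0.1 rad), for 0.1 s.
At the end, for the whole second after the job is handed in: Jug and every mug present stand upright, still and let go on the drip mat, foot at most 10 mm over its edge, pump up. Dosed means: pump pressed at least 25 of its 30 mm for 0.1 s while the mug stood on the scale, axis within 24 mm of the nozzle (x of jug in the frame of mat between -0.099 and 0.099 m and y of jug in the frame of mat between -0.094 and 0.094 m and z of jug in the frame of mat between -0.002 and 0.008 m and angle between each of jug, mug_white, mug_yellow, mug_blue, mug_black's own z axis and vertical below 0.08 rad and linear speed of each of jug, mug_white, mug_yellow, mug_blue, mug_black below 0.03 m/s and x of mug_white in the frame of mat between -0.111 and 0.111 m and y of mug_white in the frame of mat between -0.106 and 0.106 m and z of mug_white in the frame of mat between -0.002 and 0.008 m and x of mug_yellow in the frame of mat between -0.111 and 0.111 m and y of mug_yellow in the frame of mat between -0.106 and 0.106 m and z of mug_yellow in the frame of mat between -0.002 and 0.008 m and x of mug_blue in the frame of mat between -0.111 and 0.111 m and y of mug_blue in the frame of mat between -0.106 and 0.106 m and z of mug_blue in the frame of mat between -0.002 and 0.008 m and x of mug_black in the frame of mat between -0.111 and 0.111 m and y of mug_black in the frame of mat between -0.106 and 0.106 m and z of mug_black in the frame of mat between -0.002 and 0.008 m and value of joint pump below 0.005 m); the robot touches nothing.
It fails at once if the jug or a mug is tipped more than 40 degrees (angle between any of jug, mug_white, mug_yellow, mug_blue, mug_black's own z axis and vertical above 0.7 rad).
It fails at once if a bystander is moved more than 30 mm (distance of any of dropper_a, dropper_b, dropper_c, panel_a, paint_tub, tape, brush from where it was at the start of the episode above 0.03 m).
Of mug_white, mug_yellow, mug_blue, mug_black only 2 to 3 are there at a start; the rules pass over those that are not, and their reading is None.
At some moment in a run one of jug, mug_white, mug_yellow, mug_blue, mug_black may be knocked a few centimetres aside while the robot is not near it.
It also fails if it takes over 210 s, if anything falls off the work surface, if the arm or the gripper's body presses on something with over 40 N, if the wrist force passes 120 N, or if a joint passes its speed limit or range.

ROBOT

A 6-joint arm with a two-finger parallel gripper is mounted at the origin on the work surface. World frame = base frame: x ahead of the robot, y to its left, z up, the work surface at z = 0. Lengths are in m, angles in rad, forces in N, time in s.
With the tool pointing down it reaches from about 0.35 to 0.925 m from the base axis. Payload 6.4 kg.
Tool frame: the origin (TCP) lies midway between the tips of the shut fingers; the grasp point (between the pads) lies 19 mm behind it (r.grasp_offset is the distance from the TCP to the grasp point, in m); z points along the fingers, y is the line along which they close (so a half turn about z gives the same grasp; the last joint's range is limited). The gripper opens to 94 mm and grips with 3 to 60 N. Pads are 16 mm wide; open, the fingers measure 119 mm over their backs; the gripper's body (75 mm by 177 mm) begins 78 mm behind the grasp point.
Start: joints at [-1.419, 0.245, 1.558, -0, 1.339, -0.174], TCP at [0.208, -0.616, 0.185] pointing down, gripper open.
Joint ranges: [-3.13, 3.13], [-1.02, 2.26], [0.13, 2.54], [-0.95, 4.09], [0.21, 2.88], [-2.74, 2.74]. Speed limits (rad/s): [2.57, 2.57, 3.14, 3.14, 3.14, 3.14].

INTERFACE

Orientations are given as [roll, pitch, yaw] about the fixed x, y, z axes, in that order (R = Rz(yaw) Ry(pitch) Rx(roll)).
In Python, from bench import r, imaging gives the robot as it stands.
- The arm moves only by the shell command python3 -m handwheel 'ROWS' [FORCE]. ROWS is JSON, one flat list of numbers, 7 for each row, row after row: the shift along the tool's x, y, z each as a share of 500 mm, from -1 to 1, then the turn, a rotation vector about the tool's x, y, z each as a share of 0.5 rad, from -1 to 1, then the opening, from 0 (shut) to 1 (fully open). In form: [x, y, z, rx, ry, rz, grip, x, y, z, rx, ry, rz, grip, ...]. A call has exactly 8 rows; each row is the pose to reach, as a shift and turn from the pose commanded when the call began, along the tool's axes at that moment; what a row does not reach only later rows make up. A row lasts 1/12 s, in which the tool goes at most 41.7 mm and 7.16 degrees, less where a joint would pass 70% of its speed; a pose out of reach is approached as far as the arm can. A call with a number of a shift or a turn outside -1 to 1 is refused whole. A call with a gripper value outside its range is refused whole. The fingers move at their own pace and stop on an object; FORCE is the grip in N (left out, the last holds). Time passes only in rows, so rows that repeat a pose let the fingers close, or fill a call up. It gives the time, the measured TCP pose, the force, the opening and the grip force at its end, in the units of the state.
- r.state(): the state, without advancing time (a new reading comes with each control period).
- imaging.read_camera(name): name is "scene" or "top" or "wrist"; returns the picture (384x512x3 uint8, red, green, blue); there is no depth.
- imaging.camera_info(name): a dict with "intrinsics" (3x3 intrinsics, pixels), "k1" (the pictures are not rectified: a ray, as slopes to the right and down, at radius r is drawn at 1 + k1 r^2 times it, then the intrinsics apply), "position" and "orientation" of the camera in the world. Camera axes: x right, y down, z forward; pixel columns grow to the right and rows downward; lengths in m; the calibration is good to about 2 mm. A picture is of the moment at which its call begins: read the wrist's pose just before it. camera_info takes no time and is no camera call; for the wrist camera it gives the pose at the moment of the call.
- r.hand_in(): hands the job in; it is judged then, once.
The state is a dict: "t": time; "qpos": joint angles; "joint_vel": joint speeds; "joint_efforts": joint torques, N m; "tcp_pos": TCP position; "ee_rot": TCP orientation; "force": force on the tool from outside, world axes, zero at the start; "ft_torque": the same for the moment, N m; "width": finger opening in m; "grasp_force": force on a finger pad.
Only numpy, scipy, OpenCV 4.12 (cv2) and the standard library are available. Lean on these libraries where they do the work, as an engineer would, in place of code of your own. Each camera call takes 0.05 s, during which the arm holds its last target. There are 200 camera calls.

## Working session

There is one attempt and no reset: what is moved stays moved. The work goes in short steps, Python scripts to look and compute and a shell command to move; the robot and the scene stay as the last step left them, time stands still between calls to the robot, and variables do not carry over. Pictures are saved under pics/ and viewed, at most 14 in all, crops included, and the job is handed in when it is done.

```bash
ls; mkdir -p pics; cat > h.py <<'E'
import numpy as np, cv2
from bench import r, imaging
from scipy.spatial.transform import Rotation as R
def cam(n):
    i=imaging.camera_info(n); return i
def save(n,f,crop=None,s=1):
    im=imaging.read_camera(n)
    np.save('pics/'+f+'.npy',im)
    o=im[...,::-1]
    if crop: o=o[crop[1]:crop[3],crop[0]:crop[2]]
    if s!=1: o=cv2.resize(o,None,fx=s,fy=s,interpolation=cv2.INTER_CUBIC)
    cv2.imwrite('pics/'+f+'.png',o); return im
E
python3 - <<'E'
from h import *
for n in ("scene","top","wrist"): print(n,cam(n))
s=r.state(); print(s)
a=save("scene","s0");b=save("top","t0");c=save("wrist","w0")
E
```

```text
pics
scene {'intrinsics': array([[384.69640002,   0.        , 253.20606409],
       [  0.        , 384.69640002, 195.88053293],
       [  0.        ,   0.        ,   1.        ]]), 'k1': -0.01600515933033093, 'position': array([0.90756139, 0.62531711, 0.86635158]), 'orientation': array([-2.327332  ,  0.01618431,  2.63417878])}
top {'intrinsics': array([[352.98607102,   0.        , 254.30210271],
       [  0.        , 352.98607102, 191.49668063],
       [  0.        ,   0.        ,   1.        ]]), 'k1': -0.06045374949125596, 'position': array([ 0.33951609, -0.00532203,  1.26306591]), 'orientation': array([-2.9482444 ,  0.00992801, -1.56549914])}
wrist {'intrinsics': array([[297.91963639,   0.        , 255.25966244],
       [  0.        , 297.91963639, 197.15261011],
       [  0.        ,   0.        ,   1.        ]]), 'k1': -0.0551062172050701, 'position': array([ 0.28655147, -0.58888525,  0.38374667]), 'orientation': array([ 2.85389357e+00,  2.69800675e-03, -1.24591334e+00])}
{'t': 0.0, 'qpos': array([-1.41907888e+00,  2.45768574e-01,  1.55898744e+00,  6.56561918e-06,
        1.33870226e+00, -1.74089742e-01]), 'joint_vel': array([-0.00019615, -0.00120653, -0.00031212,  0.00088067,  0.00099127,
        0.00194973]), 'joint_efforts': array([ 8.32743103e-05, -4.15833843e+01, -3.14599764e+01,  6.85073063e-02,
        3.32361879e-02, -1.41436690e-04]), 'tcp_pos': array([ 0.2079651 , -0.6151693 ,  0.18388879]), 'ee_rot': array([-3.13975634e+00, -3.29437586e-04,  3.25805371e-01]), 'force': array([-0.37744169, -0.76699104,  0.2188487 ]), 'ft_torque': array([-0.01420098, -0.01138638, -0.02338799]), 'grasp_force': 0.0, 'width': 0.09408959564529554}
```

View pics/t0.png

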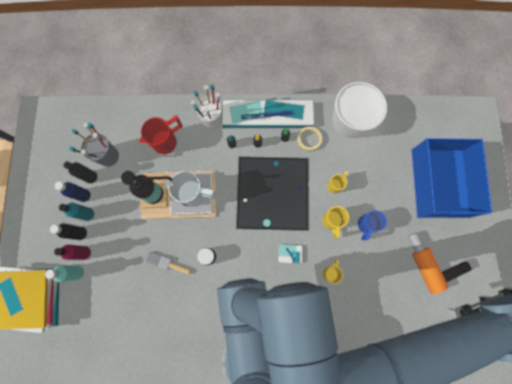

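View pics/s0.png

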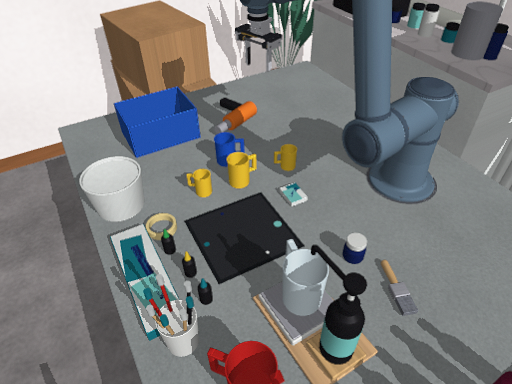

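The top view shows three yellow mugs: a small one at (337,182), a larger one at (336,218) and a small one at (334,272). The blue mug is at (371,222). The jug is on the scale at (186,188), the mat is centred at (272,193), and a red jug look-alike is at (158,134). I see no white or black mug. I'll confirm in an enlarged crop and fit the silhouettes.

```bash
cat >> h.py <<'E'
def proj(i,P):
    C=R.from_euler('xyz',i['orientation']); p=C.inv().apply(np.atleast_2d(P)-i['position'])
    s=p[:,:2]/p[:,2:]; s=s*(1+i['k1']*(s**2).sum(1,keepdims=True)); K=i['intrinsics']
    return s*[K[0,0],K[1,1]]+K[:2,2]
def ray(i,uv):
    K=i['intrinsics'];d=(np.array(uv,float)-K[:2,2])/[K[0,0],K[1,1]];s=d.copy()
    for _ in range(20): s=d/(1+i['k1']*(s@s))
    return R.from_euler('xyz',i['orientation']).apply([s[0],s[1],1])
def onz(i,uv,z):
    d=ray(i,uv);p=i['position'];return p+d*(z-p[2])/d[2]
def tri(obs):
    A=0;b=0;L=[]
    for i,uv in obs:
        d=ray(i,uv);d/=np.linalg.norm(d);M=np.eye(3)-np.outer(d,d);A=A+M;b=b+M@i['position'];L.append((M,i['position']))
    x=np.linalg.solve(A,b);return x,[round(1e3*np.linalg.norm(M@(x-p)),1) for M,p in L]
def boxp(x,y,z):
    return np.array([[a,b,c] for a in x for b in y for c in z])
def parts(kind):
    k=dict(mug=(.034,.037,.100,.060,.006,.007,.030,.092),jug=(.046,.051,.130,.086,.008,.007,.040,.122))[kind]
    t=np.linspace(0,2*np.pi,40,endpoint=False);c=np.c_[np.cos(t),np.sin(t)]
    body=np.vstack([np.c_[c*k[0],0*t],np.c_[c*k[1],0*t+k[2]]])
    x0,x1=k[3]-k[5],k[3]+k[5];w=(-k[4],k[4])
    return [body,boxp((x0,x1),w,k[6:8]),boxp((.03,x1),w,(k[6],k[6]+.012)),boxp((.03,x1),w,(k[7]-.012,k[7]))]
def sil(i,kind,x,y,z,yaw,shape=(384,512),S=4):
    m=np.zeros((shape[0]*S,shape[1]*S),np.uint8);Rz=R.from_euler('z',yaw)
    for P in parts(kind):
        q=proj(i,Rz.apply(P)+[x,y,z]);cv2.fillConvexPoly(m,cv2.convexHull(np.round((q+.5)*S-.5).astype(np.int32)),255)
    return cv2.resize(m,shape[::-1],interpolation=cv2.INTER_AREA)/255.
def fit(views,kind,x0,free_z=True):
    from scipy.optimize import minimize
    def f(p):
        z=p[2]; return sum(np.abs(sil(i,kind,p[0],p[1],z,p[3])-m).sum()/m.sum() for i,m in views)
    x0=np.array(x0,float);sx=np.vstack([x0]+[x0+d for d in np.diag([.015,.015,.01 if free_z else 0,.4])])
    o=minimize(f,x0,method='Nelder-Mead',options=dict(initial_simplex=sx,maxiter=220,xatol=2e-4,fatol=1e-4));return o.x,o.fun
def blob(im,col,uv):
    h=cv2.cvtColor(im,cv2.COLOR_RGB2HSV)
    lo,hi=dict(yellow=((18,130,60),(32,255,255)),blue=((108,120,40),(125,255,255)))[col]
    m=cv2.inRange(h,lo,hi);m=cv2.morphologyEx(m,cv2.MORPH_CLOSE,np.ones((2,2)))
    n,l,st,ce=cv2.connectedComponentsWithStats(m)
    ok=[k for k in range(1,n) if st[k,4]>30]
    k=min(ok,key=lambda k:np.hypot(*(ce[k]-uv)));return (l==k).astype(float),st[k]
E
python3 - <<'E'
from h import *
T,S=cam("top"),cam("scene");t=np.load('pics/t0.npy');s=np.load('pics/s0.npy')
for nm,c,ut,us in(("yel",'yellow',(336,218),(238,170)),("blue",'blue',(371,222),(228,149))):
    mt,a=blob(t,c,ut);ms,b=blob(s,c,us);p=onz(T,ut,.06);print(nm,a,b,p,fit([(T,mt),(S,ms)],'mug',[p[0],p[1],0,3.0]))
for u in((337,182),(334,272)):
    m,a=blob(t,'yellow',u);print('small',a)
A=cv2.resize(t[110:290,120:400],(800,514),interpolation=cv2.INTER_CUBIC)[...,::-1];cv2.imwrite('pics/tc.png',A)
A=cv2.resize(s[120:384,170:400],(522,600),interpolation=cv2.INTER_CUBIC)[...,::-1];cv2.imwrite('pics/sc.png',A)
E
```

```text
yel [324 208  26  31 489] [228 153  30  36 792] [ 0.48340086 -0.27261882  0.06      ] (array([ 0.47846289, -0.27265442, -0.00654269,  3.17838213]), np.float64(0.2247413689402141))
blue [360 213  17  28 287] [215 133  31  35 601] [ 0.46979998 -0.39277843  0.06      ] (array([ 4.69345987e-01, -3.92349477e-01,  1.48430793e-03,  2.74851172e+00]), np.float64(1.4470787397788545))
small [329 173  19  20 249]
small [325 261  18  23 266]
```

View pics/tc.png

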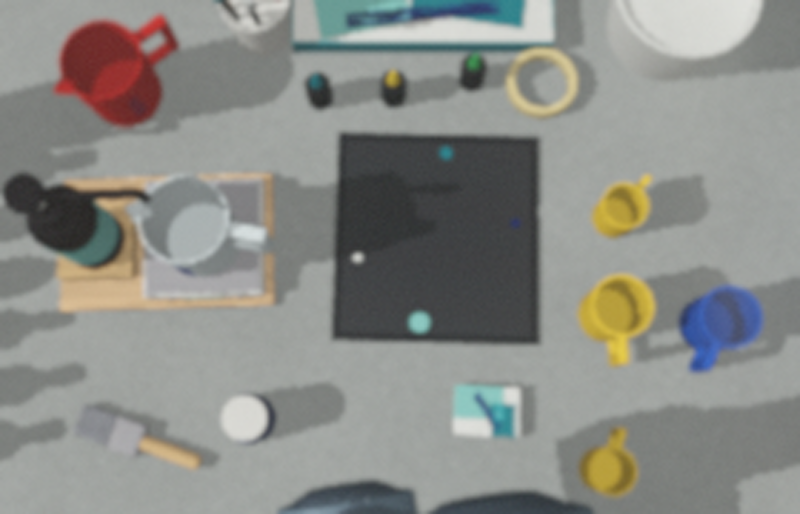

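View pics/sc.png

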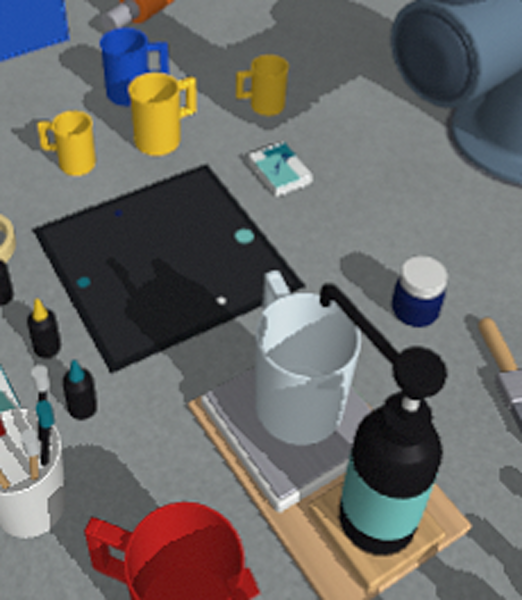

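Confirmed: of the yellow mugs, the one at top (336,218), scene crop (158,113), is clearly the largest. The other two, at (337,182) and (334,272), are small. Now the station, mat and jug points.

```bash
python3 - <<'E'
from h import *
np.set_printoptions(precision=4,suppress=True)
T,S=cam("top"),cam("scene");t=np.load('pics/t0.npy');s=np.load('pics/s0.npy')
ct=lambda u,v:(120+u/2.857-.3,110+v/2.857-.3); cs=lambda u,v:(170+u/2.27-.3,120+v/2.27-.3)
pt=tri([(T,ct(24,193)),(S,cs(419,369))]);print('pump_top',pt)
nz=tri([(T,ct(147,200)),(S,cs(327,300))]);print('nozzle',nz)
print('jugrim',tri([(T,ct(184.5,219)),(S,cs(309.5,334))]))
print('jug hdl top',tri([(T,ct(250,231)),(S,cs(274,278))]))
for q in((340,133),(538,138),(538,342),(333,338)): print('mat',onz(T,ct(*q),.003)[:2])
for q in((117,213),(205,166),(302,286),(112,370)): pass
for q in((35,230),(209,166),(303,287),(112,370)): print('matS',onz(S,cs(*q),.003)[:2])
for q in((270,174),(273,304),(60,310)): print('board',onz(T,ct(*q),.012)[:2])
for q in((264,179),(265,294),(147,299)): print('scale',onz(T,ct(*q),.038)[:2])
h=cv2.cvtColor(t,cv2.COLOR_RGB2HSV);print(h[214:232:3,362:385:3].tolist())
h=cv2.cvtColor(s,cv2.COLOR_RGB2HSV);print(h[134:164:6,215:240:6].tolist())
for n,u,c in(('droppers a-c',(318,90),.09),('b',(394,90),.09),('c',(473,70),.09),('panel',(487,410),.018),('tub',(246,416),.07),('tape',(542,80),.02),('smallY1',(620,205),.07),('smY2',(608,468),.07)): print(n,onz(T,ct(*u),c)[:2])
E
```

```text
pump_top (array([0.571 , 0.3681, 0.2873]), [np.float64(0.0), np.float64(0.0)])
nozzle (array([0.5726, 0.2531, 0.2481]), [np.float64(0.6), np.float64(0.6)])
jugrim (array([0.5688, 0.2305, 0.1684]), [np.float64(1.2), np.float64(1.2)])
jug hdl top (array([0.5577, 0.1552, 0.1672]), [np.float64(1.5), np.float64(1.5)])
mat [0.7194 0.0671]
mat [ 0.7134 -0.19  ]
mat [ 0.4491 -0.1837]
mat [0.4531 0.0722]
matS [ 0.711  -0.1875]
matS [ 0.4437 -0.1797]
matS [0.4532 0.0741]
matS [0.7161 0.0661]
board [0.6619 0.1557]
board [0.4944 0.1474]
board [0.4852 0.4162]
scale [0.6487 0.1597]
scale [0.5035 0.1543]
scale [0.4965 0.2998]
[[[105, 17, 118], [113, 106, 142], [112, 142, 158], [114, 95, 116], [113, 84, 115], [113, 111, 140], [113, 132, 158], [111, 121, 167]], [[113, 150, 131], [112, 162, 168], [112, 139, 150], [113, 124, 146], [112, 95, 123], [113, 86, 118], [112, 133, 159], [111, 146, 164]], [[112, 162, 154], [111, 165, 175], [112, 140, 149], [112, 127, 149], [113, 117, 144], [114, 80, 111], [113, 126, 146], [112, 145, 160]], [[112, 165, 159], [111, 168, 172], [112, 142, 149], [112, 132, 147], [11
[... 240 characters left out ...]
1, 156, 163], [111, 149, 168], [113, 120, 142], [114, 97, 123], [113, 120, 151], [112, 74, 159]]]
[[[105, 22, 93], [111, 222, 178], [111, 224, 154], [114, 115, 133], [110, 8, 91]], [[111, 226, 157], [111, 217, 179], [110, 221, 129], [111, 224, 158], [111, 221, 185]], [[111, 158, 92], [110, 220, 145], [111, 216, 178], [111, 223, 165], [96, 10, 124]], [[111, 35, 94], [111, 214, 148], [111, 216, 177], [142, 22, 126], [22, 165, 204]], [[84, 14, 89], [111, 219, 113], [23, 205, 206], [23, 202, 225], [23, 203, 215]]]
droppers a-c [0.7478 0.0898]
b [ 0.7479 -0.003 ]
c [ 0.774  -0.0998]
panel [ 0.3648 -0.1176]
tub [0.3553 0.1687]
tape [ 0.7866 -0.1947]
smallY1 [ 0.6095 -0.2778]
smY2 [ 0.2975 -0.2524]
```

The measurements agree with the text: jug rim 168 mm high, pump top 287 mm, nozzle 115 mm from the pump axis, and mat and scale sizes right. Next I refine the mug fits and plan the move to the jug handle, whose bar is about (0.556, 0.145).

```bash
sed -i 's/(18,130,60),(32,255,255)/(17,100,50),(34,255,255)/; s/(108,120,40),(125,255,255)/(105,60,40),(125,255,255)/' h.py
cat >> h.py <<'E'
def plan(wps,start=None,tail=None):
    # waypoints (x,y,z,yaw): final row of one call each, in tool shares
    s=r.state();p=s['tcp_pos'];Q=R.from_euler('xyz',s['ee_rot'])
    print('at',np.round(p,4),np.round(s['ee_rot'],3),'t',round(s['t'],1),'F',np.round(s['force'],1),'w',round(s['width'],4),'g',round(s['grasp_force'],1))
    for w in wps:
        q=R.from_euler('xyz',[np.pi,0,w[3]]);d=Q.inv().apply(np.array(w[:3])-p)/.5;v=(Q.inv()*q).as_rotvec()/.5
        print(np.round(d,3).tolist(),np.round(v,3).tolist());p=np.array(w[:3]);Q=q
E
python3 - <<'E'
from h import *
np.set_printoptions(precision=4,suppress=True)
T,S=cam("top"),cam("scene");t=np.load('pics/t0.npy');s=np.load('pics/s0.npy')
mt,a=blob(t,'yellow',(336,218));ms,b=blob(s,'yellow',(238,170));print(a,b,fit([(T,mt),(S,ms)],'mug',[.478,-.272,0,3.1]))
mt,a=blob(t,'blue',(371,222));print(a,fit([(T,mt)],'mug',[.47,-.392,0,2.75],False))
plan([(.32,-.37,.30,.69),(.44,-.11,.30,1.06),(.5562,.1454,.28,1.425),(.5562,.1454,.116,1.425)])
E
```

```text
[324 207  26  32 537] [228 153  30  37 823] (array([ 0.4788, -0.272 , -0.0052,  3.1684]), np.float64(0.17477256484072118))
[359 211  29  30 600] (array([ 0.4676, -0.3997,  0.    ,  2.6677]), np.float64(0.043026143790849666))
at [ 0.208  -0.6153  0.1841] [-3.14  -0.     0.326] t 0.1 F [-0.  -0.3  0.1] w 0.0939 g 0.0
[0.369, -0.393, -0.231] [-0.003, -0.001, -0.728]
[0.516, -0.248, -0.0] [-0.0, 0.0, -0.74]
[0.559, -0.047, 0.04] [-0.0, 0.0, -0.73]
[0.0, -0.0, 0.328] [0.0, 0.0, 0.0]
```

```bash
python3 -m handwheel '[0.04,-0.04,-0.1,0,0,-0.1,1, 0.1,-0.1,-0.231,0,0,-0.2,1, 0.17,-0.18,-0.231,0,0,-0.35,1, 0.24,-0.25,-0.231,0,0,-0.5,1, 0.3,-0.32,-0.231,0,0,-0.65,1, 0.35,-0.37,-0.231,0,0,-0.728,1, 0.369,-0.393,-0.231,0,0,-0.728,1, 0.369,-0.393,-0.231,0,0,-0.728,1]'
python3 -m handwheel '[0.07,-0.03,0,0,0,-0.1,1, 0.14,-0.07,0,0,0,-0.2,1, 0.22,-0.1,0,0,0,-0.35,1, 0.3,-0.14,0,0,0,-0.5,1, 0.38,-0.18,0,0,0,-0.65,1, 0.46,-0.22,0,0,0,-0.74,1, 0.516,-0.248,0,0,0,-0.74,1, 0.516,-0.248,0,0,0,-0.74,1]'
python3 -c "
from h import *
save('wrist','w1')
plan([(.5562,.1454,.28,1.425),(.5562,.1454,.116,1.425)])"
```

```text
t: 0.82
tcp_pos: [0.321, -0.3675, 0.3008]
ee_rot: [3.141, -0.001, 0.692]
force: [0.3, -0.5, 0.0]
width: 0.0944
grasp_force: 0.0
t: 1.48
tcp_pos: [0.4415, -0.1048, 0.3004]
ee_rot: [-3.141, -0.002, 1.069]
force: [0.3, 0.5, -0.3]
width: 0.0936
grasp_force: 0.0
at [ 0.4407 -0.1076  0.3003] [-3.141 -0.     1.067] t 1.5 F [-0.2 -0.2  0.4] w 0.0942 g 0.0
[0.555, -0.042, 0.041] [-0.0, -0.0, -0.717]
[0.0, -0.0, 0.328] [0.0, 0.0, 0.0]
```

```bash
python3 -m handwheel '[0.07,0,0,0,0,-0.1,1, 0.15,-0.01,0.01,0,0,-0.2,1, 0.23,-0.02,0.02,0,0,-0.35,1, 0.31,-0.02,0.03,0,0,-0.5,1, 0.39,-0.03,0.04,0,0,-0.65,1, 0.47,-0.04,0.04,0,0,-0.72,1, 0.555,-0.042,0.04,0,0,-0.72,1, 0.555,-0.042,0.04,0,0,-0.72,1]'
python3 -c "
from h import *
W=cam('wrist')
im=save('wrist','w2')
P=np.array([[.5562,.1454,.16],[.5688,.2305,.168]]);q=proj(W,P);print(q,q*1.5)
o=im[...,::-1].copy()
for u in q: cv2.circle(o,tuple(np.round(u).astype(int)),3,(0,0,255),1)
cv2.imwrite('pics/w2.png',cv2.resize(o,None,fx=1.5,fy=1.5))
plan([(.5562,.1454,.116,1.425)])"
```

```text
t: 2.2
tcp_pos: [0.5588, 0.1449, 0.279]
ee_rot: [-3.14, -0.001, 1.423]
force: [0.7, 0.5, -1.0]
width: 0.0941
grasp_force: 0.0
[[253.38933376 187.57876089]
 [253.07079678 106.61757117]] [[380.08400063 281.36814133]
 [379.60619517 159.92635675]]
at [0.5581 0.1427 0.2792] [-3.140e+00  1.000e-03  1.422e+00] t 2.2 F [ 0.1 -0.2  0.5] w 0.0939 g 0.0
[0.005, -0.004, 0.326] [-0.004, 0.001, -0.006]
```

View pics/w2.png

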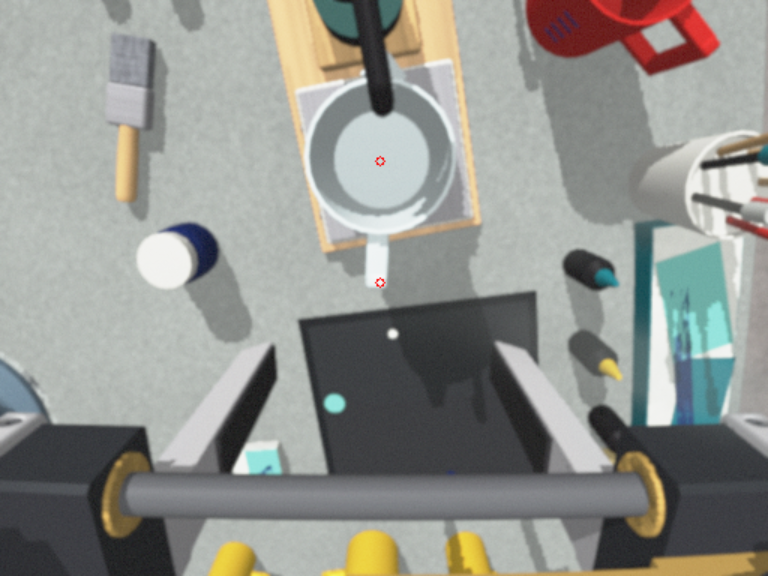

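The wrist view shows the jug handle bar near (376,278) in the enlarged picture, against a prediction of (380,281), so the bar is about (0.554, 0.148) with yaw about 1.39. Descending.

```bash
python3 -c "
from h import *
plan([(.554,.148,.116,1.39)])"
python3 -m handwheel '[0.01,0.007,0,0,0,0.06,1, 0.01,0.007,0.06,0,0,0.06,1, 0.01,0.007,0.12,0,0,0.06,1, 0.01,0.007,0.18,0,0,0.06,1, 0.01,0.007,0.24,0,0,0.06,1, 0.01,0.007,0.3,0,0,0.06,1, 0.01,0.007,0.327,0,0,0.06,1, 0.01,0.007,0.327,0,0,0.06,1]' 55
python3 -m handwheel '[0,0,0,0,0,0,0, 0,0,0,0,0,0,0, 0,0,0,0,0,0,0, 0,0,0,0,0,0,0, 0,0,0,0,0,0,0, 0,0,0,0,0,0,0, 0,0,0,0,0,0,0, 0,0,0,0,0,0,0]' 55
```

```text
at [0.5581 0.1427 0.2792] [-3.140e+00  1.000e-03  1.422e+00] t 2.2 F [ 0.1 -0.2  0.5] w 0.0939 g 0.0
[0.01, -0.009, 0.326] [-0.004, 0.001, 0.064]
t: 2.92
tcp_pos: [0.5589, 0.1439, 0.1132]
ee_rot: [-3.134, 0.002, 1.387]
force: [-0.3, 0.2, -0.5]
width: 0.0939
grasp_force: 0.0
t: 3.58
tcp_pos: [0.5617, 0.146, 0.1171]
ee_rot: [3.141, -0.0, 1.39]
force: [0.2, -0.1, 0.3]
width: 0.0442
grasp_force: 0.0
```

I typed the sideways sign wrong, so the gripper is 8 mm off. The fingers haven't touched the bar yet, so I correct that and then close.

```bash
python3 -m handwheel '[0,-0.016,0,0,0,0,0.45, 0,-0.016,0,0,0,0,0.45, 0,-0.016,0,0,0,0,0, 0,-0.016,0,0,0,0,0, 0,-0.016,0,0,0,0,0, 0,-0.016,0,0,0,0,0, 0,-0.016,0,0,0,0,0, 0,-0.016,0,0,0,0,0]' 55
python3 -m handwheel '[0,0,0,0,0,0,0, 0,0,0,0,0,0,0, 0,0,0,0,0,0,0, 0,0,-0.01,0,0,0,0, 0,0,-0.02,0,0,0,0, 0,0,-0.03,0,0,0,0, 0,0,-0.04,0,0,0,0, 0,0,-0.04,0,0,0,0]' 55
python3 -c "
from h import *
plan([])"
```

```text
t: 4.25
tcp_pos: [0.5539, 0.1474, 0.117]
ee_rot: [3.141, -0.0, 1.39]
force: [-1.3, -0.4, -0.2]
width: 0.0151
grasp_force: 55.0
t: 4.92
tcp_pos: [0.5546, 0.1475, 0.1385]
ee_rot: [3.139, -0.001, 1.39]
force: [0.3, -0.2, -3.8]
width: 0.0154
grasp_force: 55.0
at [0.5546 0.1475 0.1385] [ 3.139e+00 -1.000e-03  1.390e+00] t 4.9 F [ 0.3 -0.2 -3.8] w 0.0154 g 55.0
```

```bash
python3 -c "
from h import *
plan([(.6265,-.0796,.145,1.39),(.6265,-.0796,.084,1.39)])"
```

```text
at [0.5546 0.1475 0.1385] [ 3.139e+00 -1.000e-03  1.390e+00] t 4.9 F [ 0.3 -0.2 -3.8] w 0.0154 g 55.0
[-0.421, 0.223, -0.013] [0.005, -0.001, -0.0]
[0.0, -0.0, 0.122] [0.0, 0.0, 0.0]
```

```bash
python3 -m handwheel '[-0.01,0.005,-0.01,0,0,0,0, -0.03,0.015,-0.013,0,0,0,0, -0.06,0.03,-0.013,0,0,0,0, -0.09,0.05,-0.013,0,0,0,0, -0.12,0.065,-0.013,0,0,0,0, -0.155,0.08,-0.013,0,0,0,0, -0.19,0.1,-0.013,0,0,0,0, -0.225,0.12,-0.013,0,0,0,0]'
python3 -m handwheel '[-0.03,0.016,0,0,0,0,0, -0.06,0.032,0,0,0,0,0, -0.09,0.048,0,0,0,0,0, -0.12,0.064,0,0,0,0,0, -0.15,0.08,0,0,0,0,0, -0.175,0.093,0,0,0,0,0, -0.19,0.1,0,0,0,0,0, -0.196,0.103,0,0,0,0,0]'
python3 -c "
from h import *
save('scene','s1',(180,120,436,312),2)
plan([(.6265,-.0796,.083,1.39)])"
```

```text
t: 5.58
tcp_pos: [0.5928, 0.024, 0.1435]
ee_rot: [3.141, 0.0, 1.389]
force: [-0.6, 0.5, -2.7]
width: 0.0153
grasp_force: 55.0
t: 6.25
tcp_pos: [0.6259, -0.0813, 0.1434]
ee_rot: [3.142, 0.0, 1.389]
force: [-0.3, 0.4, -2.9]
width: 0.0152
grasp_force: 55.0
at [ 0.6259 -0.081   0.1434] [3.142 0.    1.389] t 6.3 F [-0.4 -0.3 -2.6] w 0.0157 g 55.0
[0.003, 0.001, 0.121] [0.0, 0.0, -0.003]
```

View pics/s1.png

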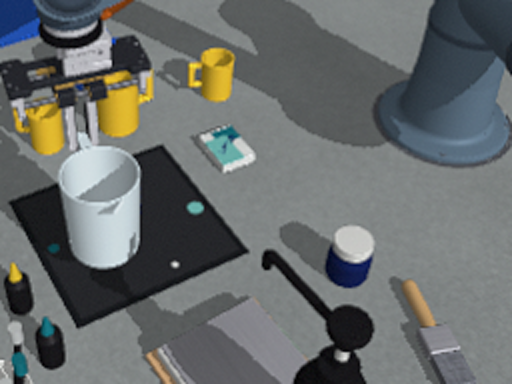

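The jug hangs upright over the mat, with its foot near (103,250) in the crop. Lowering and releasing.

```bash
python3 -m handwheel '[0,0,0.015,0,0,0,0, 0,0,0.035,0,0,0,0, 0,0,0.055,0,0,0,0, 0,0,0.075,0,0,0,0, 0,0,0.09,0,0,0,0, 0,0,0.105,0,0,0,0, 0,0,0.115,0,0,0,0, 0,0,0.121,0,0,0,0]'
python3 -m handwheel '[0,0,0.003,0,0,0,0, 0,0,0.003,0,0,0,0.5, 0,0,0.003,0,0,0,0.5, 0,0,0.003,0,0,0,0.5, 0,0,0.003,0,0,0,0.5, 0,0,0.003,0,0,0,0.5, 0,0,0.003,0,0,0,0.5, 0,0,0.003,0,0,0,0.5]'
python3 -c "
from h import *
plan([(.6265,-.0796,.26,1.39),(.51,-.18,.27,.95),(.4188,-.2736,.27,.45),(.4188,-.2736,.27,.03)])"
```

```text
t: 6.97
tcp_pos: [0.6251, -0.0797, 0.0819]
ee_rot: [-3.14, 0.0, 1.39]
force: [-3.7, -2.7, 7.7]
width: 0.0154
grasp_force: 55.0
t: 7.63
tcp_pos: [0.6257, -0.0797, 0.0815]
ee_rot: [3.141, -0.0, 1.39]
force: [0.5, 0.9, 0.6]
width: 0.0469
grasp_force: 0.0
at [ 0.6257 -0.0797  0.0815] [ 3.141 -0.     1.39 ] t 7.6 F [0.5 0.9 0.6] w 0.0469 g 0.0
[0.0, 0.002, -0.357] [0.0, -0.0, -0.0]
[-0.239, -0.193, -0.02] [-0.0, -0.0, 0.88]
[-0.258, -0.039, -0.0] [-0.0, -0.0, 1.0]
[0.0, 0.0, 0.0] [0.0, -0.0, 0.84]
```

```bash
python3 -m handwheel '[0,0,-0.03,0,0,0,0.7, 0,0,-0.08,0,0,0,1, 0,0,-0.14,0,0,0,1, 0,0,-0.21,0,0,0,1, 0,0,-0.28,0,0,0,1, 0,0,-0.34,0,0,0,1, 0,0,-0.357,0,0,0,1, 0,0,-0.357,0,0,0,1]'
python3 -m handwheel '[-0.04,-0.03,0,0,0,0.1,1, -0.08,-0.06,0,0,0,0.25,1, -0.12,-0.1,-0.02,0,0,0.4,1, -0.16,-0.13,-0.02,0,0,0.6,1, -0.2,-0.16,-0.02,0,0,0.75,1, -0.239,-0.193,-0.02,0,0,0.88,1, -0.239,-0.193,-0.02,0,0,0.88,1, -0.239,-0.193,-0.02,0,0,0.88,1]'
python3 -m handwheel '[-0.04,-0.006,0,0,0,0.15,1, -0.09,-0.01,0,0,0,0.3,1, -0.14,-0.02,0,0,0,0.5,1, -0.19,-0.03,0,0,0,0.7,1, -0.23,-0.035,0,0,0,0.85,1, -0.258,-0.039,0,0,0,1,1, -0.258,-0.039,0,0,0,1,1, -0.258,-0.039,0,0,0,1,1]'
python3 -m handwheel '[0,0,0,0,0,0.2,1, 0,0,0,0,0,0.4,1, 0,0,0,0,0,0.6,1, 0,0,0,0,0,0.84,1, 0,0,0,0,0,0.84,1, 0,0,0,0,0,0.84,1, 0,0,0,0,0,0.84,1, 0,0,0,0,0,0.84,1]'
python3 -c "
from h import *
W=cam('wrist')
im=save('wrist','w3')
q=proj(W,np.array([[.4188,-.2736,.092],[.4788,-.272,.1]]));print(q*1.5)
o=im[...,::-1].copy()
for u in q: cv2.circle(o,tuple(np.round(u).astype(int)),3,(0,0,255),1)
cv2.imwrite('pics/w3.png',cv2.resize(o,None,fx=1.5,fy=1.5))
plan([(.4188,-.2736,.058,.027)])"
```

```text
t: 8.3
tcp_pos: [0.6272, -0.0802, 0.2635]
ee_rot: [3.135, 0.001, 1.39]
force: [0.1, 0.7, 0.2]
width: 0.0937
grasp_force: 0.0
t: 8.97
tcp_pos: [0.5079, -0.1799, 0.2675]
ee_rot: [-3.138, -0.0, 0.949]
force: [0.3, 0.1, 0.3]
width: 0.0943
grasp_force: 0.0
t: 9.63
tcp_pos: [0.4185, -0.2729, 0.2688]
ee_rot: [-3.14, -0.0, 0.452]
force: [-0.5, 0.9, -0.6]
width: 0.0942
grasp_force: 0.0
t: 10.3
tcp_pos: [0.4185, -0.2731, 0.2697]
ee_rot: [-3.141, 0.0, 0.033]
force: [0.2, 0.8, 0.0]
width: 0.0941
grasp_force: 0.0
[[384.15490456 263.15930173]
 [384.60797543 192.76656157]]
at [ 0.4184 -0.2732  0.2698] [-3.141  0.     0.032] t 10.3 F [ 0.2 -0.2  0.4] w 0.0941 g 0.0
[0.001, 0.001, 0.424] [-0.001, 0.0, 0.01]
```

View pics/w3.png

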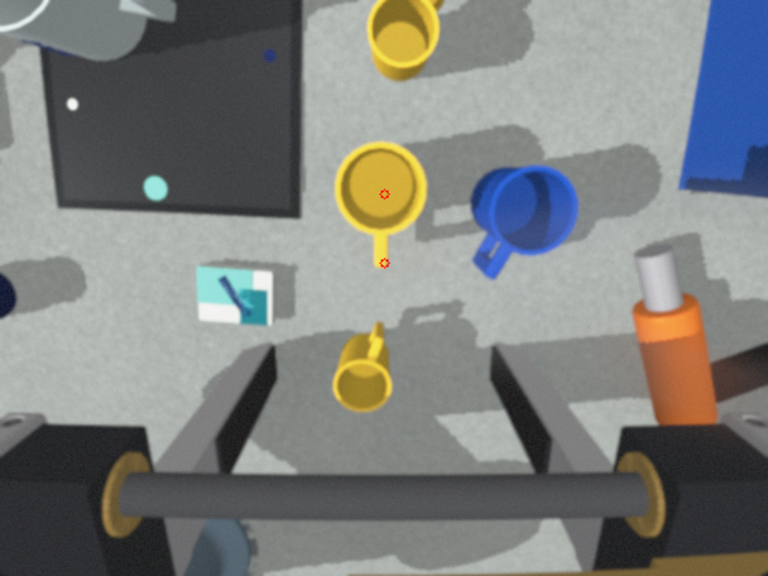

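Yellow mug: rim centre at (381,188) and bar near (380,258), so the bar is about (0.423, -0.270). Blue mug: rim at (535,210) and handle tip at (488,270). Descending on yellow.

```bash
python3 -m handwheel '[0.009,-0.006,0.02,0,0,0,1, 0.009,-0.006,0.09,0,0,0,1, 0.009,-0.006,0.16,0,0,0,1, 0.009,-0.006,0.23,0,0,0,1, 0.009,-0.006,0.3,0,0,0,1, 0.009,-0.006,0.36,0,0,0,1, 0.009,-0.006,0.41,0,0,0,1, 0.009,-0.006,0.424,0,0,0,1]' 45
python3 -m handwheel '[0,0,0,0,0,0,0, 0,0,0,0,0,0,0, 0,0,0,0,0,0,0, 0,0,0,0,0,0,0, 0,0,0,0,0,0,0, 0,0,0,0,0,0,0, 0,0,0,0,0,0,0, 0,0,0,0,0,0,0]' 45
python3 -m handwheel '[0,0,0,0,0,0,0, 0,0,0,0,0,0,0, 0,0,0,0,0,0,0, 0,0,0,0,0,0,0, 0,0,0,0,0,0,0, 0,0,0,0,0,0,0, 0,0,0,0,0,0,0, 0,0,0,0,0,0,0]' 45
python3 -c "
from h import *
plan([(.42,-.270,.20,.03),(.44,-.13,.20,.4),(.48,.03,.20,.85),(.53,.13,.18,1.25),(.574,.188,.15,1.57),(.574,.188,.098,1.57)])"
```

```text
t: 11.02
tcp_pos: [0.42, -0.2673, 0.0529]
ee_rot: [-3.135, 0.006, 0.03]
force: [0.6, 1.0, -0.9]
width: 0.0941
grasp_force: 0.0
t: 11.68
tcp_pos: [0.4228, -0.2705, 0.0583]
ee_rot: [3.141, -0.0, 0.03]
force: [0.1, -0.1, 0.2]
width: 0.0441
grasp_force: 0.0
t: 12.35
tcp_pos: [0.4226, -0.2703, 0.0579]
ee_rot: [-3.142, 0.0, 0.03]
force: [0.4, 1.1, 0.0]
width: 0.0115
grasp_force: 45.0
at [ 0.4226 -0.2703  0.0579] [-3.142  0.     0.03 ] t 12.3 F [0.4 1.1 0. ] w 0.0115 g 45.0
[-0.005, -0.001, -0.284] [-0.0, 0.0, -0.001]
[0.048, -0.279, -0.0] [-0.0, 0.0, -0.74]
[0.198, -0.264, -0.0] [0.0, 0.0, -0.9]
[0.216, -0.057, 0.04] [0.0, 0.0, -0.8]
[0.138, 0.047, 0.06] [0.0, 0.0, -0.64]
[0.0, -0.0, 0.104] [0.0, 0.0, 0.0]
```

```bash
python3 -c "
from h import *
plan([(.425,-.270,.19,.03),(.44,-.11,.19,.15),(.48,.07,.17,.3),(.5205,.2205,.15,.4),(.5205,.2205,.0985,.4)])"
python3 -m handwheel '[0,0,-0.01,0,0,0,0, 0,0,-0.03,0,0,0,0, 0,0,-0.06,0,0,0,0, 0,0,-0.1,0,0,0,0, 0,0,-0.15,0,0,0,0, 0,0,-0.2,0,0,0,0, 0,0,-0.24,0,0,0,0, 0,0,-0.264,0,0,0,0]'
python3 -c "
from h import *
T,S=cam('top'),cam('scene')
t=save('top','t2');s=save('scene','s2')
o=np.hstack([cv2.resize(t[150:260,230:400],None,fx=2.3,fy=2.3),cv2.resize(s[110:220,180:350],None,fx=2.3,fy=2.3)])[...,::-1];cv2.imwrite('pics/c2.png',o);print(o.shape)"
```

```text
at [ 0.4226 -0.2703  0.0579] [-3.142  0.     0.03 ] t 12.3 F [0.4 1.1 0. ] w 0.0115 g 45.0
[0.005, -0.001, -0.264] [-0.0, 0.0, -0.001]
[0.04, -0.319, -0.0] [-0.0, 0.0, -0.24]
[0.133, -0.344, 0.04] [-0.0, 0.0, -0.3]
[0.166, -0.264, 0.04] [0.0, 0.0, -0.2]
[0.0, -0.0, 0.103] [0.0, 0.0, 0.0]
t: 13.02
tcp_pos: [0.4236, -0.2712, 0.1936]
ee_rot: [3.138, -0.003, 0.03]
force: [0.8, 0.3, -1.2]
width: 0.0116
grasp_force: 45.0
(253, 782, 3)
```

View pics/c2.png

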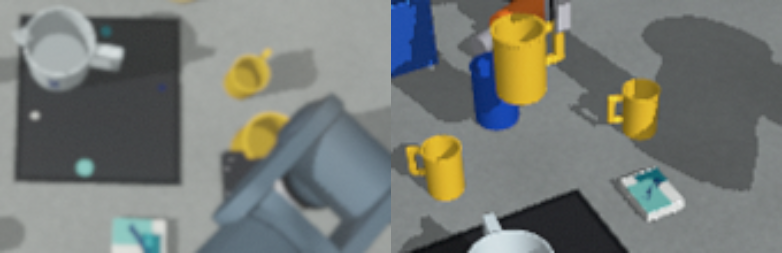

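The yellow mug hangs upright in the gripper and the jug stands on the mat's far-left part. Carrying to the scale.

```bash
python3 -m handwheel '[0,-0.015,0,0,0,0,0, 0,-0.045,0,0,0,-0.03,0, 0.005,-0.09,0,0,0,-0.06,0, 0.01,-0.135,0,0,0,-0.1,0, 0.02,-0.18,0,0,0,-0.14,0, 0.03,-0.23,0,0,0,-0.18,0, 0.035,-0.275,0,0,0,-0.21,0, 0.04,-0.319,0,0,0,-0.24,0]'
python3 -m handwheel '[0.017,-0.045,0.005,0,0,-0.04,0, 0.035,-0.09,0.01,0,0,-0.08,0, 0.052,-0.135,0.015,0,0,-0.12,0, 0.07,-0.18,0.02,0,0,-0.16,0, 0.087,-0.225,0.025,0,0,-0.2,0, 0.105,-0.27,0.03,0,0,-0.24,0, 0.12,-0.31,0.035,0,0,-0.27,0, 0.133,-0.344,0.04,0,0,-0.3,0]'
python3 -c "
from h import *
plan([(.5205,.2205,.15,.4),(.5205,.2205,.0985,.4)])"
```

```text
t: 13.78
tcp_pos: [0.4364, -0.1074, 0.1879]
ee_rot: [-3.139, 0.003, 0.152]
force: [-0.6, -0.2, -0.5]
width: 0.0115
grasp_force: 45.0
t: 14.45
tcp_pos: [0.4759, 0.0723, 0.1679]
ee_rot: [-3.14, 0.003, 0.303]
force: [-0.5, -0.4, -1.2]
width: 0.0118
grasp_force: 45.0
at [0.4759 0.0723 0.1679] [-3.14e+00  3.00e-03  3.03e-01] t 14.4 F [-0.5 -0.4 -1.2] w 0.0118 g 45.0
[0.174, -0.256, 0.036] [-0.004, 0.007, -0.194]
[0.0, -0.0, 0.103] [0.0, 0.0, 0.0]
```

```bash
python3 -m handwheel '[0.03,-0.045,0.01,0,0,-0.03,0, 0.06,-0.09,0.02,0,0,-0.06,0, 0.09,-0.135,0.03,0,0,-0.1,0, 0.115,-0.17,0.036,0,0,-0.13,0, 0.14,-0.21,0.036,0,0,-0.16,0, 0.16,-0.235,0.036,0,0,-0.194,0, 0.17,-0.25,0.036,0,0,-0.194,0, 0.172,-0.256,0.036,0,0,-0.194,0]'
python3 -c "
from h import *
s=save('scene','s3');w=save('wrist','w4')
o=np.hstack([cv2.resize(s[180:384,220:430],None,fx=1.8,fy=1.8),cv2.resize(w,(490,367))])[...,::-1] if 0 else None
a=cv2.resize(s[200:384,220:420],(400,368));b=cv2.resize(w[:, 60:460],(384,368));cv2.imwrite('pics/c3.png',np.hstack([a,b])[...,::-1])
plan([(.5205,.2205,.0985,.4)])"
```

```text
t: 15.12
tcp_pos: [0.5208, 0.2188, 0.1505]
ee_rot: [-3.141, 0.003, 0.399]
force: [-0.7, -0.3, -0.8]
width: 0.0116
grasp_force: 45.0
at [0.5211 0.2176 0.151 ] [-3.141e+00  2.000e-03  3.980e-01] t 15.2 F [ 0.1  0.2 -0.9] w 0.0114 g 45.0
[0.001, -0.006, 0.105] [-0.001, 0.004, -0.005]
```

View pics/c3.png

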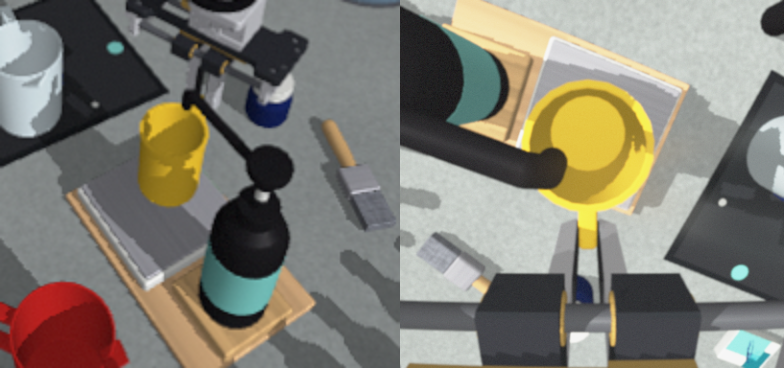

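```bash
python3 -c "
from h import *
W=cam('wrist');print('nozzle at',onz(W,(214,175),.244),proj(W,[.574,.2525,.244]),'mug rim',onz(W,(60+188/.96,145/.958),.192))"
python3 -m handwheel '[0.001,-0.006,0.01,0,0,0,0, 0.001,-0.006,0.03,0,0,0,0, 0.001,-0.006,0.05,0,0,0,0, 0.001,-0.006,0.07,0,0,0,0, 0.001,-0.006,0.08,0,0,0,0, 0.001,-0.006,0.09,0,0,0,0, 0.001,-0.006,0.1,0,0,0,0, 0.001,-0.006,0.105,0,0,0,0]'
python3 -c "
from h import *
plan([(.5205,.2205,.0985,.4)])"
```

```text
nozzle at [0.57049424 0.25498754 0.244     ] [[223.76796495 168.87942038]] mug rim [0.57776844 0.24138447 0.192     ]
t: 15.88
tcp_pos: [0.5214, 0.2202, 0.0987]
ee_rot: [-3.141, 0.001, 0.397]
force: [0.0, -0.1, -1.5]
width: 0.0114
grasp_force: 45.0
at [0.5214 0.2202 0.0987] [-3.141e+00  1.000e-03  3.970e-01] t 15.9 F [ 0.  -0.1 -1.5] w 0.0114 g 45.0
[-0.001, -0.001, 0.0] [-0.0, 0.002, -0.007]
```

```bash
python3 -m handwheel '[0,-0.003,-0.004,0,0,0,0, -0.003,-0.008,-0.004,0,0,0,0, -0.005,-0.014,-0.004,0,0,0,0, -0.005,-0.014,0,0,0,0,0, -0.005,-0.014,0.003,0,0,0,0, -0.005,-0.014,0.005,0,0,0,0, -0.005,-0.014,0.006,0,0,0,0, -0.005,-0.014,0.006,0,0,0,0]'
python3 -c "
from h import *
plan([])"
```

```text
t: 16.55
tcp_pos: [0.5166, 0.2258, 0.0963]
ee_rot: [-3.142, 0.0, 0.397]
force: [0.2, 0.1, -0.6]
width: 0.0115
grasp_force: 45.0
at [0.5166 0.2258 0.0963] [-3.142  0.     0.397] t 16.6 F [ 0.2  0.1 -0.6] w 0.0115 g 45.0
```

```bash
python3 -m handwheel '[0,0,0.001,0,0,0,0.5, 0,0,0.001,0,0,0,0.5, 0,0,0.001,0,0,0,0.5, 0,0,0.001,0,0,0,0.5, 0,0,0.001,0,0,0,0.5, 0,0,0.001,0,0,0,0.5, 0,0,-0.03,0,0,0,0.5, 0,0,-0.08,0,0,0,0.5]'
python3 -m handwheel '[0,0,-0.06,0,0,0,0.5, 0,0,-0.13,0,0,0,0.5, 0,0,-0.2,0,0,0,0, 0,0,-0.27,0,0,0,0, 0,0,-0.34,0,0,0,0, 0,0,-0.39,0,0,0,0, 0,0,-0.4,0,0,0,0, 0,0,-0.4,0,0,0,0]'
python3 -c "
from h import *
W=cam('wrist')
w=save('wrist','w5');s=save('scene','s5')
for p in ([.571,.2535,.244],[.571,.368,.289],[.575,.248,.138]): print(np.round(proj(W,p)))
a=cv2.resize(s[200:384,220:420],(400,368));b=cv2.resize(w[:, 60:460],(384,368));cv2.imwrite('pics/c5.png',np.hstack([a,b])[...,::-1])
plan([(.571,.368,.33,.4),(.571,.368,.268,.4)])"
```

```text
t: 17.22
tcp_pos: [0.5143, 0.2253, 0.1339]
ee_rot: [-3.14, 0.006, 0.397]
force: [-0.3, 0.7, -0.3]
width: 0.0471
grasp_force: 0.0
t: 17.88
tcp_pos: [0.5175, 0.2261, 0.3387]
ee_rot: [3.141, -0.004, 0.397]
force: [0.7, -0.3, 0.0]
width: 0.0104
grasp_force: 0.0
[[251. 134.]]
[[118.  83.]]
[[257. 127.]]
at [0.516  0.2257 0.3346] [-3.141e+00  3.000e-03  3.970e-01] t 18.0 F [0.6 0.1 0.2] w 0.0028 g 0.0
[0.211, -0.22, 0.009] [-0.001, 0.005, -0.007]
[0.0, -0.0, 0.124] [0.0, 0.0, 0.0]
```

View pics/c5.png

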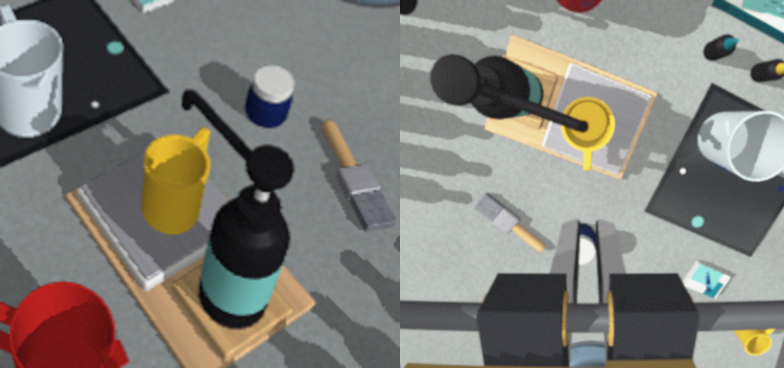

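The mug stands upright under the spout, and the pump head is at (117,83) raw, as predicted. Pressing.

```bash
python3 -m handwheel '[0.04,-0.04,0,0,0,0,0, 0.08,-0.08,0,0,0,0,0, 0.12,-0.125,0,0,0,0,0, 0.16,-0.165,0,0,0,0,0, 0.2,-0.21,0,0,0,0,0, 0.211,-0.22,0.009,0,0,0,0, 0.211,-0.22,0.009,0,0,0,0, 0.211,-0.22,0.009,0,0,0,0]'
python3 -m handwheel '[0,0,0.03,0,0,0,0, 0,0,0.06,0,0,0,0, 0,0,0.08,0,0,0,0, 0,0,0.09,0,0,0,0, 0,0,0.1,0,0,0,0, 0,0,0.11,0,0,0,0, 0,0,0.12,0,0,0,0, 0,0,0.124,0,0,0,0]'
python3 -m handwheel '[0,0,0.005,0,0,0,0, 0,0,0.01,0,0,0,0, 0,0,0.014,0,0,0,0, 0,0,0.016,0,0,0,0, 0,0,0.018,0,0,0,0, 0,0,0.018,0,0,0,0, 0,0,0.018,0,0,0,0, 0,0,0.018,0,0,0,0]'
python3 -c "
from h import *
plan([(.571,.368,.257,.4)])"
```

```text
t: 18.65
tcp_pos: [0.5705, 0.3673, 0.3291]
ee_rot: [3.141, 0.005, 0.397]
force: [0.8, 0.4, 1.0]
width: 0.0004
grasp_force: 0.0
t: 19.32
tcp_pos: [0.5713, 0.3679, 0.2696]
ee_rot: [3.142, 0.0, 0.397]
force: [0.1, -0.7, 2.2]
width: 0.0003
grasp_force: 1.6
t: 19.98
tcp_pos: [0.5714, 0.368, 0.2615]
ee_rot: [3.141, -0.0, 0.397]
force: [-2.4, -2.5, 5.2]
width: 0.0001
grasp_force: 2.6
at [0.5714 0.368  0.2615] [ 3.141 -0.     0.397] t 20.0 F [-2.4 -2.5  5.2] w 0.0001 g 2.6
[-0.001, -0.0, 0.009] [0.001, -0.0, -0.006]
```

```bash
python3 -m handwheel '[0,0,0.002,0,0,0,0, 0,0,0.004,0,0,0,0, 0,0,0.006,0,0,0,0, 0,0,0.008,0,0,0,0, 0,0,0.008,0,0,0,0, 0,0,0.008,0,0,0,0, 0,0,0.008,0,0,0,0, 0,0,0.008,0,0,0,0]'
python3 -c "
from h import *
for i in range(3): save('scene','x%d'%i);print(r.state()['force'],r.state()['tcp_pos'][2])"
```

```text
t: 20.65
tcp_pos: [0.5715, 0.368, 0.2579]
ee_rot: [3.141, -0.001, 0.397]
force: [-2.4, -2.3, 6.2]
width: 0.0007
grasp_force: 3.0
[-2.58303878 -2.27189883  6.37757735] 0.25788919604615007
[-3.2805654  -1.98683212  6.42186735] 0.25789190632836945
[-3.42652857 -2.58151091  5.31955596] 0.25789023784470844
```

```bash
python3 -m handwheel '[0,0,0.002,0,0,0,0, 0,0,0.004,0,0,0,0, 0,0,0.006,0,0,0,0, 0,0,0.006,0,0,0,0, 0,0,0.006,0,0,0,0, 0,0,0.006,0,0,0,0, 0,0,0.006,0,0,0,0, 0,0,0.006,0,0,0,0]'
python3 -m handwheel '[0,0,0.002,0,0,0,0, 0,0,0.004,0,0,0,0, 0,0,0.004,0,0,0,0, 0,0,0.004,0,0,0,0, 0,0,0.004,0,0,0,0, 0,0,0.004,0,0,0,0, 0,0,0.004,0,0,0,0, 0,0,0.004,0,0,0,0]'
python3 -c "
from h import *
s=save('scene','s6')
a=s[200:384,220:420];b=np.load('pics/s5.npy')[200:384,220:420];cv2.imwrite('pics/c6.png',cv2.resize(np.hstack([b,a]),(800,368))[...,::-1])"
```

```text
t: 21.47
tcp_pos: [0.5715, 0.368, 0.2551]
ee_rot: [3.141, -0.001, 0.397]
force: [-3.3, -2.2, 6.9]
width: 0.0004
grasp_force: 3.4
t: 22.13
tcp_pos: [0.5715, 0.368, 0.2533]
ee_rot: [3.141, -0.001, 0.397]
force: [-3.4, -2.4, 7.0]
width: 0.0004
grasp_force: 3.6
```

View pics/c6.png

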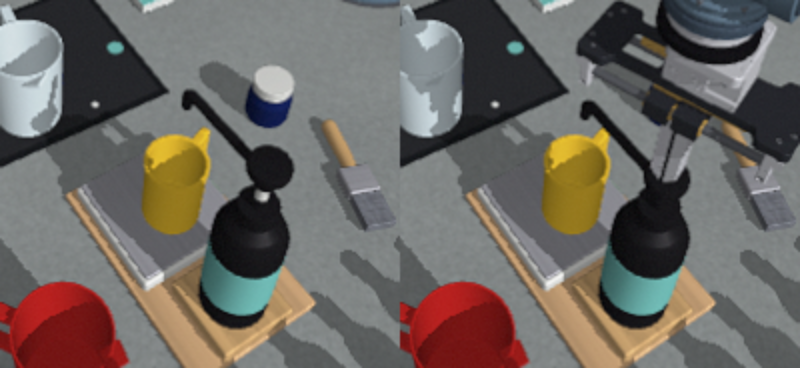

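```bash
python3 -c "
from h import *
S=cam('scene')
for z in (.242,.227,.212): print(z,np.round(proj(S,[.571,.2535,z]),1))
b=cv2.cvtColor(np.load('pics/s5.npy'),6);a=cv2.cvtColor(np.load('pics/s6.npy'),6)
t=b[240:258,305:325].astype(np.uint8)
m=cv2.matchTemplate(a[230:290,295:335],t,cv2.TM_CCOEFF_NORMED);print(cv2.minMaxLoc(m),'unshifted (10,10)')
"
python3 -m handwheel '[0,0,0.002,0,0,0,0, 0,0,0.004,0,0,0,0, 0,0,0.006,0,0,0,0, 0,0,0.008,0,0,0,0, 0,0,0.008,0,0,0,0, 0,0,0.008,0,0,0,0, 0,0,0.008,0,0,0,0, 0,0,0.008,0,0,0,0]'
```

```text
0.242 [[313.9 253.5]]
0.227 [[313.2 258.1]]
0.212 [[312.6 262.5]]
(-0.45247119665145874, 0.9724205732345581, (17, 32), (9, 15)) unshifted (10,10)
t: 22.85
tcp_pos: [0.5715, 0.368, 0.2496]
ee_rot: [3.141, -0.001, 0.397]
force: [-4.0, -2.8, 8.3]
width: 0.0003
grasp_force: 4.1
```

```bash
python3 -m handwheel '[0,0,0.002,0,0,0,0, 0,0,0.004,0,0,0,0, 0,0,0.006,0,0,0,0, 0,0,0.008,0,0,0,0, 0,0,0.01,0,0,0,0, 0,0,0.01,0,0,0,0, 0,0,0.01,0,0,0,0, 0,0,0.01,0,0,0,0]'
python3 -m handwheel '[0,0,0.002,0,0,0,0, 0,0,0.004,0,0,0,0, 0,0,0.006,0,0,0,0, 0,0,0.006,0,0,0,0, 0,0,0.006,0,0,0,0, 0,0,0.006,0,0,0,0, 0,0,0.006,0,0,0,0, 0,0,0.006,0,0,0,0]'
python3 -c "
from h import *
s=save('scene','s7');w=save('wrist','w7')
b=cv2.cvtColor(np.load('pics/s5.npy'),6);a=cv2.cvtColor(s,6)
m=cv2.matchTemplate(a[230:290,295:335],b[240:258,305:325],cv2.TM_CCOEFF_NORMED);print(cv2.minMaxLoc(m));k=np.unravel_index(m.argmax(),m.shape);print(np.round(m[k[0]-1:k[0]+2,k[1]],3))
"
```

```text
t: 23.52
tcp_pos: [0.5716, 0.368, 0.2449]
ee_rot: [3.141, -0.001, 0.397]
force: [-3.5, -3.7, 9.4]
width: 0.0003
grasp_force: 4.7
t: 24.18
tcp_pos: [0.5716, 0.368, 0.2421]
ee_rot: [3.141, -0.001, 0.397]
force: [-5.4, -3.5, 10.4]
width: 0.0007
grasp_force: 5.0
(-0.46340155601501465, 0.9630888104438782, (20, 40), (9, 19))
[0.929 0.963 0.867]
```

```bash
python3 -m handwheel '[0,0,0.002,0,0,0,0, 0,0,0.004,0,0,0,0, 0,0,0.006,0,0,0,0, 0,0,0.006,0,0,0,0, 0,0,0.006,0,0,0,0, 0,0,0.006,0,0,0,0, 0,0,0.006,0,0,0,0, 0,0,0.006,0,0,0,0]'
python3 -m handwheel '[0,0,0.002,0,0,0,0, 0,0,0.004,0,0,0,0, 0,0,0.004,0,0,0,0, 0,0,0.004,0,0,0,0, 0,0,0.004,0,0,0,0, 0,0,0.004,0,0,0,0, 0,0,0.004,0,0,0,0, 0,0,0.004,0,0,0,0]'
python3 -c "
from h import *
a=cv2.resize(np.load('pics/w7.npy'),(600,450));cv2.imwrite('pics/w7.png',a[...,::-1])"
```

```text
t: 24.95
tcp_pos: [0.5716, 0.368, 0.2397]
ee_rot: [3.141, -0.001, 0.397]
force: [-6.1, -3.7, 11.2]
width: 0.0005
grasp_force: 5.8
t: 25.62
tcp_pos: [0.5717, 0.368, 0.2397]
ee_rot: [3.141, -0.002, 0.397]
force: [-8.2, -5.9, 17.2]
width: 0.0005
grasp_force: 8.7
```

View pics/w7.png

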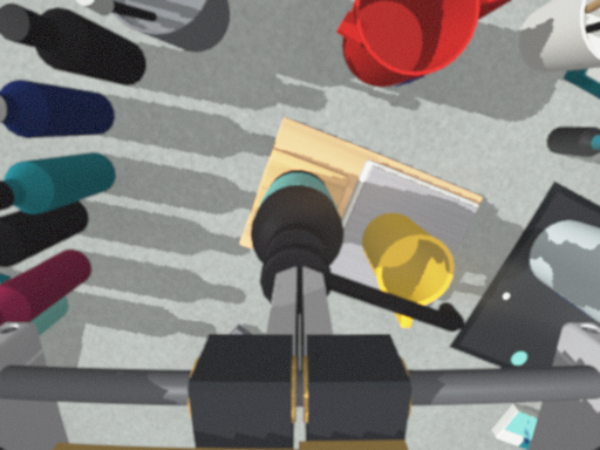

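The force jumped to 17 N with no further travel, so the pump is at its stop (TCP z 0.2397). I check the nozzle shift, release the pump and go back to the mug.

```bash
python3 -c "
from h import *
s=save('scene','s8')
b=cv2.cvtColor(np.load('pics/s5.npy'),6);a=cv2.cvtColor(s,6)
m=cv2.matchTemplate(a[230:290,295:335],b[240:258,305:325],cv2.TM_CCOEFF_NORMED);print(cv2.minMaxLoc(m));k=np.unravel_index(m.argmax(),m.shape);print(np.round(m[k[0]-1:k[0]+2,k[1]],3))
plan([(.571,.368,.335,.4),(.5166,.2258,.335,.4),(.5166,.2258,.18,.4),(.5166,.2258,.096,.4)])
"
python3 -m handwheel '[0,0,-0.02,0,0,0,0, 0,0,-0.05,0,0,0,0, 0,0,-0.09,0,0,0,0, 0,0,-0.13,0,0,0,0, 0,0,-0.17,0,0,0,0, 0,0,-0.2,0,0,0,0, 0,0,-0.2,0,0,0,0, 0,0,-0.2,0,0,0,0]'
python3 -c "
from h import *
s=save('scene','s9')
b=cv2.cvtColor(np.load('pics/s5.npy'),6);a=cv2.cvtColor(s,6)
m=cv2.matchTemplate(a[230:290,295:335],b[240:258,305:325],cv2.TM_CCOEFF_NORMED);print('up?',cv2.minMaxLoc(m))
plan([(.5166,.2258,.335,.4),(.5166,.2258,.18,.4),(.5166,.2258,.096,.4)])
print('mug by scene',fit([(cam('scene'),blob(s,'yellow',(306,293))[0])],'mug',[.574,.248,.038,3.54],False))"
```

```text
(-0.48098063468933105, 0.9526079893112183, (20, 41), (9, 20))
[0.94  0.953 0.836]
at [0.5717 0.368  0.2396] [ 3.141e+00 -2.000e-03  3.970e-01] t 25.7 F [-8.1 -4.7 16.3] w 0.0009 g 8.7
[-0.001, -0.0, -0.191] [0.001, -0.005, -0.006]
[-0.211, 0.22, 0.0] [0.0, 0.0, 0.0]
[0.0, -0.0, 0.31] [0.0, 0.0, 0.0]
[0.0, -0.0, 0.168] [0.0, 0.0, 0.0]
t: 26.33
tcp_pos: [0.5718, 0.3684, 0.3349]
ee_rot: [-3.141, -0.002, 0.397]
force: [1.2, 0.1, -0.7]
width: 0.0005
grasp_force: 0.0
up? (-0.44977328181266785, 0.9994332790374756, (19, 29), (10, 10))
at [0.5712 0.3681 0.3335] [-3.141e+00  1.000e-03  3.970e-01] t 26.4 F [-0.4  0.2 -0.4] w 0.0004 g 0.0
[-0.211, 0.22, -0.003] [-0.0, 0.002, -0.006]
[0.0, -0.0, 0.31] [0.0, 0.0, 0.0]
[0.0, -0.0, 0.168] [0.0, 0.0, 0.0]
mug by scene (array([0.56929873, 0.24944229, 0.038     , 3.53615935]), np.float64(0.035501233154832466))
```

The pump is up again and the mug is still in place. Regrasping it.

```bash
python3 -m handwheel '[-0.04,0.04,0,0,0,0,0, -0.08,0.08,0,0,0,0,0, -0.12,0.125,0,0,0,0,0, -0.16,0.165,0,0,0,0,0, -0.2,0.21,0,0,0,0,0.3, -0.213,0.22,0,0,0,0,0.55, -0.213,0.22,0,0,0,0,0.55, -0.213,0.22,0,0,0,0,0.55]'
python3 -m handwheel '[0,0,0.04,0,0,0,0.55, 0,0,0.1,0,0,0,0.55, 0,0,0.17,0,0,0,0.55, 0,0,0.24,0,0,0,0.55, 0,0,0.31,0,0,0,0.55, 0,0,0.38,0,0,0,0.55, 0,0,0.43,0,0,0,0.55, 0,0,0.47,0,0,0,0.55]'
python3 -c "
from h import *
plan([(.5166,.2258,.096,.4)])"
```

```text
t: 27.05
tcp_pos: [0.5155, 0.2257, 0.3339]
ee_rot: [-3.141, 0.001, 0.396]
force: [0.1, 0.4, -0.1]
width: 0.0237
grasp_force: 0.0
t: 27.72
tcp_pos: [0.514, 0.2264, 0.096]
ee_rot: [-3.14, 0.004, 0.398]
force: [0.5, 0.1, -0.1]
width: 0.0513
grasp_force: 0.0
at [0.514  0.2264 0.096 ] [-3.14   0.004  0.398] t 27.7 F [ 0.5  0.1 -0.1] w 0.0513 g 0.0
[0.004, 0.003, -0.0] [-0.003, 0.009, -0.004]
```

```bash
python3 -m handwheel '[0.003,0.002,0,0,0,0,0, 0.003,0.002,0,0,0,0,0, 0.003,0.002,0,0,0,0,0, 0.003,0.002,0,0,0,0,0, 0.003,0.002,0,0,0,0,0, 0.003,0.002,0,0,0,0,0, 0.003,0.002,0,0,0,0,0, 0.003,0.002,0,0,0,0,0]' 45
python3 -m handwheel '[0,0,0,0,0,0,0, 0,0,0,0,0,0,0, 0,0,-0.01,0,0,0,0, 0,0,-0.03,0,0,0,0, 0,0,-0.055,0,0,0,0, 0,0,-0.08,0,0,0,0, 0,0,-0.1,0,0,0,0, 0,0,-0.11,0,0,0,0]' 45
python3 -c "
from h import *
plan([(.48,.07,.155,.3),(.471,-.012,.11,.2),(.471,-.012,.061,.2)])"
```

```text
t: 28.38
tcp_pos: [0.5181, 0.2253, 0.101]
ee_rot: [3.141, -0.002, 0.397]
force: [-0.4, -0.0, 3.6]
width: 0.0111
grasp_force: 45.0
t: 29.05
tcp_pos: [0.5187, 0.2253, 0.1577]
ee_rot: [3.141, -0.004, 0.397]
force: [0.1, -0.8, -0.6]
width: 0.0109
grasp_force: 45.0
at [0.5187 0.2253 0.1577] [ 3.141 -0.004  0.397] t 29.1 F [ 0.1 -0.8 -0.6] w 0.0109 g 45.0
[-0.191, 0.257, 0.005] [0.001, -0.007, 0.194]
[-0.066, 0.151, 0.09] [0.0, -0.0, 0.2]
[-0.0, -0.0, 0.098] [0.0, 0.0, 0.0]
```

```bash
python3 -m handwheel '[-0.01,0.015,0,0,0,0.02,0, -0.035,0.05,0,0,0,0.05,0, -0.065,0.09,0,0,0,0.08,0, -0.095,0.13,0,0,0,0.11,0, -0.125,0.17,0,0,0,0.14,0, -0.155,0.21,0,0,0,0.17,0, -0.18,0.24,0,0,0,0.194,0, -0.191,0.257,0,0,0,0.194,0]' 45
python3 -m handwheel '[-0.01,0.025,0.005,0,0,0.03,0, -0.02,0.05,0.015,0,0,0.06,0, -0.03,0.075,0.03,0,0,0.1,0, -0.045,0.1,0.045,0,0,0.13,0, -0.055,0.125,0.06,0,0,0.17,0, -0.066,0.145,0.075,0,0,0.2,0, -0.066,0.151,0.085,0,0,0.2,0, -0.066,0.151,0.09,0,0,0.2,0]'
python3 -c "
from h import *
plan([(.471,-.012,.0665,.2)])"
```

```text
t: 29.72
tcp_pos: [0.4778, 0.0676, 0.1543]
ee_rot: [3.142, 0.001, 0.297]
force: [-0.4, 0.3, -1.5]
width: 0.0111
grasp_force: 45.0
t: 30.38
tcp_pos: [0.4693, -0.0126, 0.109]
ee_rot: [-3.141, 0.001, 0.199]
force: [-0.2, -0.3, -2.0]
width: 0.0112
grasp_force: 45.0
at [ 0.4693 -0.0126  0.109 ] [-3.141e+00  1.000e-03  1.990e-01] t 30.4 F [-0.2 -0.3 -2. ] w 0.0112 g 45.0
[0.004, -0.0, 0.085] [-0.002, 0.002, -0.002]
```

```bash
python3 -m handwheel '[0.002,0,0.015,0,0,0,0, 0.004,0,0.03,0,0,0,0, 0.004,0,0.045,0,0,0,0, 0.004,0,0.06,0,0,0,0, 0.004,0,0.07,0,0,0,0, 0.004,0,0.078,0,0,0,0, 0.004,0,0.084,0,0,0,0, 0.004,0,0.087,0,0,0,0]'
python3 -m handwheel '[0,0,0,0,0,0,0.5, 0,0,0,0,0,0,0.5, 0,0,0,0,0,0,0.5, 0,0,0,0,0,0,0.5, 0,0,0,0,0,0,0.5, 0,0,-0.02,0,0,0,0.5, 0,0,-0.08,0,0,0,0.7, 0,0,-0.15,0,0,0,1]'
python3 -m handwheel '[0,0,-0.07,0,0,0,1, 0,0,-0.15,0,0,0,1, 0,0,-0.23,0,0,0,1, 0,0,-0.25,0,0,0,1, 0,0,-0.25,0,0,0,1, 0,0,-0.25,0,0,0,1, 0,0,-0.25,0,0,0,1, 0,0,-0.25,0,0,0,1]'
python3 -c "
from h import *
np.set_printoptions(precision=4,suppress=True)
T=cam('top');t=save('top','t3');S=cam('scene');s=save('scene','s10')
mt,a=blob(t,'blue',(371,222));print(a,fit([(T,mt)],'mug',[.4676,-.3997,0,2.6677],False))
ms,b=blob(s,'blue',(228,149));print(b)
cv2.imwrite('pics/c10.png',np.hstack([cv2.resize(t[130:270,190:400],(400,267)),cv2.resize(s[110:310,150:450],(400,267))])[...,::-1])
plan([])"
```

```text
t: 31.05
tcp_pos: [0.4716, -0.0117, 0.0661]
ee_rot: [-3.141, 0.001, 0.2]
force: [-2.0, -0.3, 6.4]
width: 0.0114
grasp_force: 45.0
t: 31.72
tcp_pos: [0.4699, -0.0113, 0.1409]
ee_rot: [-3.139, 0.005, 0.2]
force: [1.8, -0.6, -0.4]
width: 0.0572
grasp_force: 0.0
t: 32.38
tcp_pos: [0.4705, -0.0115, 0.2639]
ee_rot: [-3.14, 0.004, 0.2]
force: [-0.4, 0.0, -0.4]
width: 0.0941
grasp_force: 0.0
[358 211  30  30 599] (array([ 0.4677, -0.3998,  0.    ,  2.6699]), np.float64(0.046626730825886274))
[215 133  31  35 786]
at [ 0.4708 -0.0116  0.2645] [-3.14   0.003  0.2  ] t 32.5 F [ 0.2 -0.4 -0.1] w 0.094 g 0.0
```

View pics/c10.png

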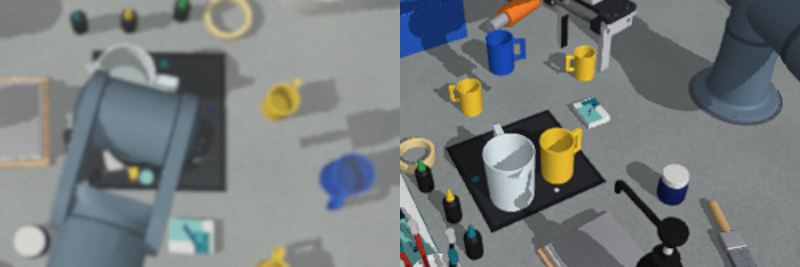

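Jug and yellow mug stand on the mat, and the blue mug is undisturbed. Fitting blue in both views, then moving above it.

```bash
python3 -c "
from h import *
np.set_printoptions(precision=4,suppress=True)
T,S=cam('top'),cam('scene');t=np.load('pics/t3.npy');s=np.load('pics/s10.npy')
p,c=fit([(T,blob(t,'blue',(371,222))[0]),(S,blob(s,'blue',(228,149))[0])],'mug',[.4677,-.3998,0,2.67]);print(p,c)
b=p[:2]+.06*np.array([np.cos(p[3]),np.sin(p[3])]);print(b)
plan([(.42,-.20,.27,-.1),(b[0],b[1],.27,p[3]-np.pi)])"
```

```text
[ 0.4657 -0.3996 -0.0052  2.6842] 0.16155207039422836
[ 0.4119 -0.3731]
at [ 0.4708 -0.0116  0.2645] [-3.14   0.003  0.2  ] t 32.5 F [ 0.2 -0.4 -0.1] w 0.094 g 0.0
[-0.175, 0.349, -0.011] [-0.002, 0.007, 0.6]
[0.018, 0.346, 0.0] [0.0, -0.0, 0.715]
```

```bash
python3 -m handwheel '[-0.03,0.05,-0.01,0,0,0.1,1, -0.06,0.11,-0.01,0,0,0.2,1, -0.09,0.17,-0.01,0,0,0.3,1, -0.12,0.24,-0.01,0,0,0.45,1, -0.15,0.3,-0.01,0,0,0.55,1, -0.175,0.349,-0.01,0,0,0.6,1, -0.175,0.349,-0.01,0,0,0.6,1, -0.175,0.349,-0.01,0,0,0.6,1]'
python3 -m handwheel '[0,0.05,0,0,0,0.1,1, 0.005,0.11,0,0,0,0.2,1, 0.01,0.17,0,0,0,0.35,1, 0.015,0.24,0,0,0,0.5,1, 0.018,0.3,0,0,0,0.62,1, 0.018,0.346,0,0,0,0.715,1, 0.018,0.346,0,0,0,0.715,1, 0.018,0.346,0,0,0,0.715,1]'
python3 -c "
from h import *
np.set_printoptions(precision=4,suppress=True)
W=cam('wrist');w=save('wrist','w8')
q=proj(W,[.4657,-.3996,.06])[0];m,st=blob(w,'blue',q);p,c=fit([(W,m)],'mug',[.4657,-.3996,0,2.684],False);print(q,st,p,c)
b=p[:2]+.06*np.array([np.cos(p[3]),np.sin(p[3])]);print(b)
plan([(b[0],b[1],.058,p[3]-np.pi)])"
```

```text
t: 33.15
tcp_pos: [0.42, -0.2008, 0.2704]
ee_rot: [-3.14, 0.002, -0.103]
force: [-0.2, -0.6, 0.0]
width: 0.0942
grasp_force: 0.0
t: 33.82
tcp_pos: [0.4126, -0.3725, 0.2705]
ee_rot: [-3.14, 0.002, -0.457]
force: [0.8, 0.2, -0.2]
width: 0.094
grasp_force: 0.0
[256.3764 126.7736] [ 223   97   61   85 3226] [ 0.467  -0.3956  0.      2.6735] 0.02398769799302238
[ 0.4135 -0.3685]
at [ 0.4128 -0.3719  0.2708] [-3.14   0.001 -0.456] t 33.9 F [ 0.2 -0.2  0.1] w 0.0937 g 0.0
[-0.001, -0.006, 0.426] [-0.002, 0.002, 0.025]
```

The wrist fit is excellent (cost 0.024), so I descend, grip and lift.

```bash
python3 -m handwheel '[-0.001,-0.006,0.02,0,0,0.02,1, -0.001,-0.006,0.09,0,0,0.02,1, -0.001,-0.006,0.16,0,0,0.02,1, -0.001,-0.006,0.23,0,0,0.02,1, -0.001,-0.006,0.3,0,0,0.02,1, -0.001,-0.006,0.36,0,0,0.02,0.6, -0.001,-0.006,0.41,0,0,0.02,0.6, -0.001,-0.006,0.424,0,0,0.02,0.6]' 45
python3 -m handwheel '[0,0,0,0,0,0,0, 0,0,0,0,0,0,0, 0,0,0,0,0,0,0, 0,0,0,0,0,0,0, 0,0,0,0,0,0,0, 0,0,0,0,0,0,0, 0,0,0,0,0,0,0, 0,0,0,0,0,0,0]' 45
python3 -m handwheel '[0,0,0,0,0,0,0, 0,0,0,0,0,0,0, 0,0,0,0,0,0,0, 0,0,-0.01,0,0,0,0, 0,0,-0.03,0,0,0,0, 0,0,-0.06,0,0,0,0, 0,0,-0.1,0,0,0,0, 0,0,-0.14,0,0,0,0]' 45
python3 -c "
from h import *
plan([(.425,-.270,.20,-.2),(.44,-.11,.20,.1),(.48,.07,.18,.3),(.5165,.2258,.15,.4),(.5165,.2258,.0985,.4)])"
```

```text
t: 34.53
tcp_pos: [0.4113, -0.3656, 0.0544]
ee_rot: [-3.138, 0.008, -0.466]
force: [0.0, -0.2, -0.7]
width: 0.0773
grasp_force: 0.0
t: 35.2
tcp_pos: [0.4132, -0.3705, 0.0598]
ee_rot: [3.141, -0.001, -0.468]
force: [0.1, -0.4, -0.7]
width: 0.0242
grasp_force: 0.0
t: 35.87
tcp_pos: [0.4129, -0.37, 0.1305]
ee_rot: [-3.141, 0.001, -0.468]
force: [-0.3, -1.0, -1.1]
width: 0.0115
grasp_force: 44.9
at [ 0.4129 -0.37    0.1305] [-3.141e+00  1.000e-03 -4.680e-01] t 35.9 F [-0.3 -1.  -1.1] w 0.0115 g 44.9
[-0.069, -0.189, -0.139] [-0.001, 0.002, -0.535]
[-0.034, -0.32, -0.0] [-0.0, 0.0, -0.6]
[0.116, -0.35, 0.04] [0.0, 0.0, -0.4]
[0.162, -0.276, 0.06] [0.0, 0.0, -0.2]
[0.0, -0.0, 0.103] [0.0, 0.0, 0.0]
```

```bash
python3 -m handwheel '[-0.005,-0.015,-0.02,0,0,-0.04,0, -0.015,-0.04,-0.05,0,0,-0.1,0, -0.025,-0.07,-0.08,0,0,-0.17,0, -0.035,-0.1,-0.11,0,0,-0.25,0, -0.045,-0.13,-0.135,0,0,-0.33,0, -0.055,-0.16,-0.139,0,0,-0.41,0, -0.065,-0.18,-0.139,0,0,-0.48,0, -0.069,-0.189,-0.139,0,0,-0.535,0]'
python3 -m handwheel '[-0.004,-0.04,0,0,0,-0.07,0, -0.008,-0.08,0,0,0,-0.14,0, -0.013,-0.12,0,0,0,-0.22,0, -0.017,-0.16,0,0,0,-0.3,0, -0.021,-0.2,0,0,0,-0.38,0, -0.025,-0.24,0,0,0,-0.45,0, -0.03,-0.28,0,0,0,-0.53,0, -0.034,-0.32,0,0,0,-0.6,0]'
python3 -m handwheel '[0.015,-0.045,0,0,0,-0.05,0, 0.03,-0.09,0,0,0,-0.1,0, 0.045,-0.135,0,0,0,-0.15,0, 0.06,-0.18,0,0,0,-0.2,0, 0.075,-0.225,0,0,0,-0.25,0, 0.09,-0.27,0.015,0,0,-0.3,0, 0.105,-0.31,0.03,0,0,-0.35,0, 0.116,-0.35,0.04,0,0,-0.4,0]'
python3 -c "
from h import *
plan([(.5165,.2258,.15,.4),(.5165,.2258,.0985,.4)])"
```

```text
t: 36.53
tcp_pos: [0.4247, -0.2684, 0.1982]
ee_rot: [-3.141, 0.001, -0.196]
force: [0.2, -0.8, -1.2]
width: 0.0115
grasp_force: 44.9
t: 37.2
tcp_pos: [0.4393, -0.109, 0.1975]
ee_rot: [-3.14, 0.002, 0.102]
force: [0.8, 1.0, -1.2]
width: 0.0117
grasp_force: 44.9
t: 37.87
tcp_pos: [0.4796, 0.0708, 0.177]
ee_rot: [-3.141, 0.003, 0.302]
force: [-0.5, -0.3, -1.3]
width: 0.0115
grasp_force: 44.9
at [0.4796 0.0708 0.177 ] [-3.141e+00  3.000e-03  3.020e-01] t 37.9 F [-0.5 -0.3 -1.3] w 0.0115 g 44.9
[0.163, -0.274, 0.054] [-0.002, 0.005, -0.196]
[0.0, -0.0, 0.103] [0.0, 0.0, 0.0]
```

```bash
python3 -m handwheel '[0.025,-0.045,0.01,0,0,-0.03,0, 0.055,-0.09,0.02,0,0,-0.06,0, 0.08,-0.135,0.03,0,0,-0.1,0, 0.105,-0.18,0.04,0,0,-0.13,0, 0.13,-0.22,0.05,0,0,-0.16,0, 0.15,-0.25,0.054,0,0,-0.196,0, 0.16,-0.27,0.054,0,0,-0.196,0, 0.163,-0.274,0.054,0,0,-0.196,0]'
python3 -m handwheel '[0,0,0.01,0,0,0,0, 0,0,0.025,0,0,0,0, 0,0,0.045,0,0,0,0, 0,0,0.065,0,0,0,0, 0,0,0.08,0,0,0,0, 0,0,0.09,0,0,0,0, 0,0,0.097,0,0,0,0, 0,0,0.101,0,0,0,0]'
python3 -c "
from h import *
np.set_printoptions(precision=4,suppress=True)
plan([(.5165,.2258,.0978,.4)])
s=save('scene','s11')
print('mug',fit([(cam('scene'),blob(s,'blue',(306,293))[0])],'mug',[.572,.249,.04,3.54],False))"
```

```text
t: 38.53
tcp_pos: [0.5171, 0.2257, 0.1507]
ee_rot: [-3.141, 0.002, 0.4]
force: [-0.9, 0.1, -1.4]
width: 0.0115
grasp_force: 44.9
t: 39.2
tcp_pos: [0.5176, 0.2244, 0.1007]
ee_rot: [-3.141, 0.001, 0.398]
force: [-0.8, -0.1, -1.5]
width: 0.0114
grasp_force: 44.9
at [0.5176 0.2244 0.1007] [-3.141  0.001  0.398] t 39.2 F [-0.8 -0.1 -1.5] w 0.0114 g 44.9
[-0.001, -0.003, 0.006] [-0.0, 0.002, -0.005]
mug (array([0.5716, 0.2498, 0.04  , 3.6041]), np.float64(0.03890721815401947))
```

```bash
python3 -m handwheel '[-0.001,-0.003,0.002,0,0,0,0, -0.001,-0.003,0.004,0,0,0,0, -0.001,-0.003,0.006,0,0,0,0, -0.001,-0.003,0.006,0,0,0,0, -0.001,-0.003,0.006,0,0,0,0, -0.001,-0.003,0.006,0,0,0,0.5, -0.001,-0.003,0.006,0,0,0,0.5, -0.001,-0.003,0.006,0,0,0,0.5]'
python3 -m handwheel '[0,0,0,0,0,0,0.5, 0,0,0,0,0,0,0.5, 0,0,0,0,0,0,0.5, 0,0,0,0,0,0,0.5, 0,0,-0.03,0,0,0,0.5, 0,0,-0.08,0,0,0,0.5, 0,0,-0.15,0,0,0,0.5, 0,0,-0.22,0,0,0,0.5]'
python3 -m handwheel '[0,0,-0.07,0,0,0,0, 0,0,-0.14,0,0,0,0, 0,0,-0.2,0,0,0,0, 0,0,-0.25,0,0,0,0, 0,0,-0.25,0,0,0,0, 0,0,-0.25,0,0,0,0, 0,0,-0.25,0,0,0,0, 0,0,-0.25,0,0,0,0]'
python3 -c "
from h import *
np.set_printoptions(precision=4,suppress=True)
plan([(.571,.368,.33,.4)])
s=save('scene','s12')
print('mug',fit([(cam('scene'),blob(s,'blue',(306,293))[0])],'mug',[.572,.249,.038,3.54],False))"
```

```text
t: 39.92
tcp_pos: [0.5172, 0.2259, 0.0989]
ee_rot: [3.141, -0.001, 0.398]
force: [-0.3, 0.3, 0.1]
width: 0.0281
grasp_force: 0.0
t: 40.58
tcp_pos: [0.5159, 0.2256, 0.2088]
ee_rot: [-3.141, 0.002, 0.398]
force: [1.1, -0.2, -0.2]
width: 0.047
grasp_force: 0.0
t: 41.25
tcp_pos: [0.5159, 0.2256, 0.3311]
ee_rot: [-3.141, 0.004, 0.398]
force: [0.5, -0.0, 0.1]
width: 0.0007
grasp_force: 0.0
at [0.5159 0.2256 0.3311] [-3.141  0.004  0.398] t 41.2 F [ 0.5 -0.   0.1] w 0.0007 g 0.0
[0.212, -0.22, 0.002] [-0.001, 0.007, -0.004]
mug (array([0.5705, 0.2516, 0.038 , 3.5479]), np.float64(0.02838075447570333))
```

Blue stands under the spout, about 2 mm off the nozzle axis. Pressing.

```bash
python3 -m handwheel '[0.04,-0.04,0,0,0,0,0, 0.08,-0.08,0,0,0,0,0, 0.12,-0.125,0,0,0,0,0, 0.16,-0.165,0,0,0,0,0, 0.2,-0.21,0,0,0,0,0, 0.212,-0.22,0.002,0,0,0,0, 0.212,-0.22,0.002,0,0,0,0, 0.212,-0.22,0.002,0,0,0,0]'
python3 -m handwheel '[0,0,0.03,0,0,0,0, 0,0,0.06,0,0,0,0, 0,0,0.08,0,0,0,0, 0,0,0.095,0,0,0,0, 0,0,0.11,0,0,0,0, 0,0,0.12,0,0,0,0, 0,0,0.13,0,0,0,0, 0,0,0.14,0,0,0,0]'
python3 -m handwheel '[0,0,0.007,0,0,0,0, 0,0,0.014,0,0,0,0, 0,0,0.021,0,0,0,0, 0,0,0.028,0,0,0,0, 0,0,0.034,0,0,0,0, 0,0,0.038,0,0,0,0, 0,0,0.038,0,0,0,0, 0,0,0.038,0,0,0,0]'
python3 -m handwheel '[0,0,0.002,0,0,0,0, 0,0,0.004,0,0,0,0, 0,0,0.006,0,0,0,0, 0,0,0.006,0,0,0,0, 0,0,0.006,0,0,0,0, 0,0,0.006,0,0,0,0, 0,0,0.006,0,0,0,0, 0,0,0.006,0,0,0,0]'
python3 -c "
from h import *
plan([])"
```

```text
t: 41.97
tcp_pos: [0.5714, 0.3678, 0.331]
ee_rot: [3.141, 0.003, 0.398]
force: [-0.3, -0.6, -0.5]
width: 0.0007
grasp_force: 0.0
t: 42.63
tcp_pos: [0.572, 0.3679, 0.2635]
ee_rot: [3.141, -0.0, 0.398]
force: [-1.8, -2.3, 5.3]
width: 0.0004
grasp_force: 2.5
t: 43.3
tcp_pos: [0.572, 0.368, 0.2459]
ee_rot: [3.141, -0.001, 0.398]
force: [-4.3, -3.5, 9.5]
width: 0.0003
grasp_force: 4.5
t: 43.97
tcp_pos: [0.5721, 0.368, 0.2433]
ee_rot: [3.141, -0.001, 0.398]
force: [-5.7, -3.9, 10.0]
width: 0.0003
grasp_force: 4.9
at [0.5721 0.368  0.2433] [ 3.141e+00 -1.000e-03  3.980e-01] t 44.0 F [-5.7 -3.9 10. ] w 0.0003 g 4.9
```

```bash
python3 -m handwheel '[0,0,0.003,0,0,0,0, 0,0,0.006,0,0,0,0, 0,0,0.009,0,0,0,0, 0,0,0.011,0,0,0,0, 0,0,0.011,0,0,0,0, 0,0,0.011,0,0,0,0, 0,0,0.011,0,0,0,0, 0,0,0.011,0,0,0,0]'
python3 -c "
from h import *
s=save('scene','s13')
b=cv2.cvtColor(np.load('pics/s5.npy'),6);a=cv2.cvtColor(s,6)
m=cv2.matchTemplate(a[230:290,295:335],b[240:258,305:325],cv2.TM_CCOEFF_NORMED);print('down',cv2.minMaxLoc(m))
plan([(.571,.368,.335,.4)])"
```

```text
t: 44.63
tcp_pos: [0.5721, 0.368, 0.2397]
ee_rot: [3.14, -0.002, 0.398]
force: [-7.0, -5.6, 15.4]
width: 0.0003
grasp_force: 7.7
down (-0.4516080319881439, 0.953571081161499, (20, 14), (9, 20))
at [0.5721 0.368  0.2397] [ 3.14e+00 -2.00e-03  3.98e-01] t 44.7 F [-8.1 -5.3 16.3] w 0.0006 g 7.7
[-0.002, -0.001, -0.191] [0.002, -0.004, -0.004]
```

The pump is at its stop again (same z, 16 N). Releasing, then back to the mug.

```bash
python3 -m handwheel '[0,0,-0.02,0,0,0,0, 0,0,-0.05,0,0,0,0, 0,0,-0.09,0,0,0,0, 0,0,-0.13,0,0,0,0, 0,0,-0.17,0,0,0,0, 0,0,-0.194,0,0,0,0, 0,0,-0.194,0,0,0,0, 0,0,-0.194,0,0,0,0]'
python3 -m handwheel '[-0.04,0.04,0,0,0,0,0, -0.08,0.08,0,0,0,0,0, -0.12,0.125,0,0,0,0,0, -0.16,0.165,0,0,0,0,0, -0.2,0.21,0,0,0,0,0.3, -0.212,0.22,0,0,0,0,0.55, -0.212,0.22,0,0,0,0,0.55, -0.212,0.22,0,0,0,0,0.55]'
python3 -c "
from h import *
np.set_printoptions(precision=4,suppress=True)
s=save('scene','s14')
b=cv2.cvtColor(np.load('pics/s5.npy'),6);a=cv2.cvtColor(s,6)
m=cv2.matchTemplate(a[230:290,295:335],b[240:258,305:325],cv2.TM_CCOEFF_NORMED);print('up?',cv2.minMaxLoc(m))
print('mug',fit([(cam('scene'),blob(s,'blue',(306,293))[0])],'mug',[.572,.249,.038,3.54],False))
T=cam('top');t=save('top','t4')
print('yel',fit([(cam('scene'),blob(s,'yellow',(271,226))[0])],'mug',[.53,0,.003,3.34],False))
plan([(.5166,.2258,.098,.4)])"
```

```text
t: 45.35
tcp_pos: [0.5721, 0.3685, 0.332]
ee_rot: [-3.141, -0.001, 0.398]
force: [1.1, -0.2, -1.1]
width: 0.0006
grasp_force: 0.0
t: 46.02
tcp_pos: [0.5166, 0.2261, 0.3309]
ee_rot: [-3.141, 0.001, 0.397]
force: [-0.5, 0.2, -0.6]
width: 0.0238
grasp_force: 0.0
up? (-0.4179888665676117, 0.9994143843650818, (12, 20), (10, 10))
mug (array([0.5736, 0.2927, 0.038 , 3.4953]), np.float64(0.1398213883254451))
yel (array([0.5273, 0.0029, 0.003 , 3.3586]), np.float64(0.04576103822824094))
at [0.5169 0.2267 0.3312] [-3.141  0.001  0.399] t 46.1 F [ 1.2 -0.3  0.5] w 0.0319 g 0.0
[-0.001, 0.002, 0.466] [-0.001, 0.002, -0.003]
```

The blue fit has jumped by 40 mm, with a higher cost. It was either knocked or occluded, so I look.

```bash
python3 -c "
from h import *
s=np.load('pics/s14.npy');w=save('wrist','w14')
a=cv2.resize(s[200:384,220:420],(400,368));b=cv2.resize(w[:, 60:460],(384,368));cv2.imwrite('pics/c14.png',np.hstack([a,b])[...,::-1])"
```

```text
(no output)
```

View pics/c14.png

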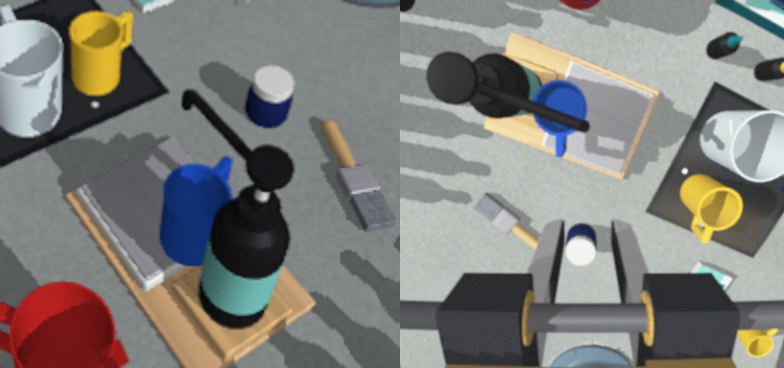

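The blue mug was knocked towards the bottle (wrist crop (560,105)). I check whether that happened after the dose, and fit its new pose.

```bash
python3 -c "
from h import *
np.set_printoptions(precision=4,suppress=True)
S=cam('scene');s=np.load('pics/s13.npy')
print('during press',fit([(S,blob(s,'blue',(306,293))[0])],'mug',[.572,.249,.038,3.54],False))
W=cam('wrist');w=np.load('pics/w14.npy')
s=np.load('pics/s14.npy')
q=proj(W,[.572,.287,.09])[0];m,st=blob(w,'blue',q);print(q,st)
for y in (.28,.29):
  p,c=fit([(W,m)],'mug',[.572,y,.038,3.5],False);print('W',p,c)
b=p[:2]+.06*np.array([np.cos(p[3]),np.sin(p[3])]);print(b)
plan([(b[0],b[1],.25,p[3]-np.pi),(b[0],b[1],.103,p[3]-np.pi)])"
```

```text
during press (array([0.5735, 0.2925, 0.038 , 3.4785]), np.float64(0.15450695187165775))
[231.9201 115.5931] [ 199   84   57   44 1625]
W [0.5745 0.2909 0.038  2.169 ] 0.8070733031674208
W [0.5743 0.2908 0.038  3.3495] 0.8347149321266968
[0.5155 0.2784]
at [0.5169 0.2268 0.3313] [-3.141  0.001  0.399] t 46.2 F [-0.3  0.1  1.2] w 0.0361 g 0.0
[0.038, -0.096, 0.163] [-0.001, 0.002, 0.382]
[0.0, -0.0, 0.294] [0.0, 0.0, 0.0]
```

It was knocked before the stop was reached, so that press doesn't count. I'll re-centre the mug and press again, fitting its pose with occluded (dark) pixels ignored.

```bash
cat >> h.py <<'E'
def fit2(n,im,uv,x0,rad=55):
    from scipy.optimize import minimize
    i=cam(n) if isinstance(n,str) else n;h=cv2.cvtColor(im,cv2.COLOR_RGB2HSV)
    m=cv2.inRange(h,(105,60,40),(125,255,255))>0
    val=~((h[...,2]<75)&~m); g=np.zeros(m.shape,np.uint8);cv2.circle(g,tuple(np.round(uv).astype(int)),rad,1,-1);val&=g>0
    f=lambda p:(np.abs(sil(i,'mug',p[0],p[1],x0[2],p[2])-m)*val).sum()/(m&val).sum()
    a=np.array([x0[0],x0[1],x0[3]]);sx=np.vstack([a]+[a+d for d in np.diag([.01,.01,.3])])
    o=minimize(f,a,method='Nelder-Mead',options=dict(initial_simplex=sx,maxiter=200,xatol=2e-4,fatol=1e-4));return o.x,o.fun
E
python3 -c "
from h import *
np.set_printoptions(precision=4,suppress=True)
W=cam('wrist');w=np.load('pics/w14.npy');s=np.load('pics/s14.npy')
print('S',fit2('scene',s,(318,305),[.573,.285,.038,3.5],45))
p,c=fit2('wrist',w,(227,115),[.573,.285,.038,3.5]);print('W',p,c)
b=p[:2]+.06*np.array([np.cos(p[2]),np.sin(p[2])]);print(b)
plan([(b[0],b[1],.25,p[2]-np.pi),(b[0],b[1],.103,p[2]-np.pi)])"
```

```text
S (array([0.5735, 0.29  , 3.5051]), np.float64(0.047676238000592036))
W [0.5745 0.292  3.484 ] 0.03441460582553055
[0.5179 0.2718]
at [0.5169 0.2268 0.3313] [-3.141  0.001  0.399] t 46.2 F [-0.3  0.1  1.2] w 0.0361 g 0.0
[0.037, -0.082, 0.163] [-0.001, 0.002, 0.113]
[0.0, -0.0, 0.294] [0.0, 0.0, 0.0]
```

```bash
python3 -c "
from h import *
plan([(.5118,.269,.25,.34),(.5118,.269,.104,.34)])"
python3 -m handwheel '[0.005,-0.02,0,0,0,0.05,0.5, 0.015,-0.05,0,0,0,0.1,0.5, 0.025,-0.08,0,0,0,0.118,0.5, 0.025,-0.08,0.04,0,0,0.118,0.5, 0.025,-0.08,0.09,0,0,0.118,0.5, 0.025,-0.08,0.14,0,0,0.118,0.5, 0.025,-0.08,0.163,0,0,0.118,0.5, 0.025,-0.08,0.163,0,0,0.118,0.5]'
python3 -c "
from h import *
plan([(.5118,.269,.104,.34)])"
```

```text
at [0.5169 0.2268 0.3313] [-3.141e+00  1.000e-03  3.990e-01] t 46.2 F [-0.3  0.1  1.2] w 0.0361 g 0.0
[0.023, -0.082, 0.163] [-0.001, 0.002, 0.118]
[0.0, -0.0, 0.292] [0.0, 0.0, 0.0]
t: 46.83
tcp_pos: [0.511, 0.2677, 0.2466]
ee_rot: [-3.141, 0.007, 0.34]
force: [-0.4, 0.6, -0.3]
width: 0.0472
grasp_force: 0.0
at [0.511  0.2677 0.2466] [-3.141  0.007  0.34 ] t 46.8 F [-0.4  0.6 -0.3] w 0.0472 g 0.0
[0.004, -0.002, 0.285] [-0.001, 0.014, -0.0]
```

Descending slowly, watching the force.

```bash
python3 -m handwheel '[0.001,-0.002,0.02,0,0,0,0.5, 0.001,-0.002,0.04,0,0,0,0.5, 0.001,-0.002,0.06,0,0,0,0.5, 0.001,-0.002,0.08,0,0,0,0.5, 0.001,-0.002,0.1,0,0,0,0.5, 0.001,-0.002,0.12,0,0,0,0.5, 0.001,-0.002,0.135,0,0,0,0.5, 0.001,-0.002,0.145,0,0,0,0.5]' 30
python3 -m handwheel '[0,0,0.02,0,0,0,0.5, 0,0,0.04,0,0,0,0.5, 0,0,0.06,0,0,0,0.5, 0,0,0.08,0,0,0,0.5, 0,0,0.1,0,0,0,0.5, 0,0,0.12,0,0,0,0.5, 0,0,0.135,0,0,0,0.5, 0,0,0.14,0,0,0,0.5]'
python3 -m handwheel '[0,0,0,0,0,0,0, 0,0,0,0,0,0,0, 0,0,0,0,0,0,0, 0,0,0,0,0,0,0, 0,0,0,0,0,0,0, 0,0,0,0,0,0,0, 0,0,0,0,0,0,0, 0,0,0,0,0,0,0]' 30
python3 -c "
from h import *
plan([(.5108,.2265,.104,.34)])"
```

```text
t: 47.5
tcp_pos: [0.5124, 0.2684, 0.1765]
ee_rot: [-3.142, 0.002, 0.339]
force: [0.1, 0.2, -0.2]
width: 0.0468
grasp_force: 0.0
t: 48.17
tcp_pos: [0.512, 0.2684, 0.106]
ee_rot: [-3.141, 0.003, 0.339]
force: [-0.2, 0.1, 0.1]
width: 0.0467
grasp_force: 0.0
t: 48.83
tcp_pos: [0.5125, 0.2693, 0.1094]
ee_rot: [-3.14, 0.001, 0.338]
force: [-4.6, 2.3, 10.2]
width: 0.002
grasp_force: 4.8
at [0.5125 0.2693 0.1094] [-3.14e+00  1.00e-03  3.38e-01] t 48.8 F [-4.6  2.3 10.2] w 0.002 g 4.8
[-0.032, 0.08, 0.011] [-0.004, 0.002, -0.003]
```

The fingers missed the bar. Opening and re-measuring numerically.

```bash
python3 -m handwheel '[0,0,0,0,0,0,0.5, 0,0,0,0,0,0,0.5, 0,0,0,0,0,0,0.5, 0,0,0,0,0,0,0.5, 0,0,0,0,0,0,0.5, 0,0,-0.05,0,0,0,0.5, 0,0,-0.1,0,0,0,0.5, 0,0,-0.15,0,0,0,0.5]'
python3 -m handwheel '[0,0,-0.06,0,0,0,0.5, 0,0,-0.12,0,0,0,0.5, 0,0,-0.18,0,0,0,0.5, 0,0,-0.24,0,0,0,0.5, 0,0,-0.28,0,0,0,0.5, 0,0,-0.28,0,0,0,0.5, 0,0,-0.28,0,0,0,0.5, 0,0,-0.28,0,0,0,0.5]'
python3 -c "
from h import *
np.set_printoptions(precision=4,suppress=True)
W=cam('wrist');w=save('wrist','w15');s=save('scene','s15')
h=cv2.cvtColor(w,cv2.COLOR_RGB2HSV);m=cv2.inRange(h,(105,60,40),(125,255,255));m[260:]=0
n,l,st,ce=cv2.connectedComponentsWithStats(m);print([(st[k].tolist(),ce[k].round()) for k in range(1,n) if st[k,4]>40])
uv=proj(W,[.574,.291,.09])[0];print(uv)
p,c=fit2('wrist',w,uv,[.574,.291,.038,3.48],60);print('W',p,c);print('S',fit2('scene',s,(318,305),[.573,.29,.038,3.5],45))
m=sil(W,'mug',p[0],p[1],.038,p[2]);k=(m>.5);k2=cv2.inRange(h,(105,60,40),(125,255,255))>0
# ascii check of region
y0,x0=int(uv[1])-45,int(uv[0])-50
for y in range(y0,y0+110,3): print(''.join('#' if k[y,x] and k2[y,x] else 'b' if k2[y,x] else 'm' if k[y,x] else '.' for x in range(x0,x0+110,2)))
plan([])"
```

```text
t: 49.5
tcp_pos: [0.5124, 0.2684, 0.183]
ee_rot: [3.141, 0.002, 0.339]
force: [1.2, -0.2, -0.2]
width: 0.0465
grasp_force: 0.0
t: 50.17
tcp_pos: [0.5123, 0.2684, 0.321]
ee_rot: [-3.142, 0.003, 0.339]
force: [-0.6, 0.4, -0.7]
width: 0.0469
grasp_force: 0.0
[([482, 0, 30, 14, 219], array([500.,   4.])), ([0, 18, 69, 49, 2257], array([31., 45.])), ([223, 98, 58, 37, 1263], array([255., 114.])), ([222, 128, 53, 47, 1084], array([250., 148.])), ([418, 170, 20, 10, 42], array([428., 174.])), ([483, 188, 8, 8, 44], array([486., 191.])), ([261, 241, 33, 19, 363], array([275., 249.]))]
[255.0248 121.549 ]
W [0.5659 0.2935 3.8978] 0.03494156077428841
S (array([0.5657, 0.2914, 3.9059]), np.float64(0.05133550688034776))
.......................................................
.......................................................
.......................................................
.......................................................
.......................................................
.......................................................
..............................................
[... 1079 characters left out ...]
...........################.......................
....................#############......................
............................#####m.....................
.............................#####.....................
.............................m#####....................
..............................#####....................
...............................####m...................
...............................mmm.....................
.......................................................
.......................................................
.......................................................
at [0.5121 0.2684 0.3204] [-3.141  0.004  0.339] t 50.3 F [ 1.1  0.  -0.4] w 0.0472 g 0.0
```

The missed close turned the mug to yaw 3.90, axis (0.566, 0.2925). I'll grasp with the tool tilted 20° about its closing axis, so the gripper body leans clear of the spout and bottle.

```bash
cat >> h.py <<'E'
def gplan(wps):
    # waypoints (grasp x,y,z,yaw,tilt,back): grasp point, tool leaning tilt away from +x', drawn back along tool z
    s=r.state();p=s['tcp_pos'];Q=R.from_euler('xyz',s['ee_rot'])
    print('at',np.round(p,4),np.round(s['ee_rot'],3),'t',round(s['t'],1),'F',np.round(s['force'],1),'w',round(s['width'],4),'g',round(s['grasp_force'],1))
    for x,y,z,yaw,ti,bk in wps:
        q=R.from_euler('xyz',[np.pi,0,yaw])*R.from_rotvec([0,ti,0]);zt=q.apply([0,0,1]);g=np.array([x,y,z])+zt*(.019-bk)
        print(np.round(Q.inv().apply(g-p)/.5,3).tolist(),np.round((Q.inv()*q).as_rotvec()/.5,3).tolist(),'tcp',np.round(g,3));p=g;Q=q
E
python3 -c "
from h import *
gplan([(.5222,.2512,.113,.757,.35,.16),(.5222,.2512,.113,.757,.35,0),(.528,.2105,.118,.757,.35,0)])"
```

```text
at [0.5121 0.2684 0.3204] [-3.141  0.004  0.339] t 50.3 F [ 1.1  0.  -0.4] w 0.0472 g 0.0
[-0.08, 0.078, 0.15] [0.144, 0.698, -0.828] tcp [0.487 0.218 0.245]
[-0.0, -0.0, 0.32] [0.0, 0.0, 0.0] tcp [0.527 0.256 0.095]
[-0.041, 0.067, -0.026] [0.0, 0.0, 0.0] tcp [0.533 0.215 0.1  ]
```

```bash
python3 -m handwheel '[-0.04,0.04,0,0.02,0.12,-0.14,0.5, -0.08,0.078,0,0.05,0.24,-0.28,0.5, -0.08,0.078,0.02,0.08,0.36,-0.43,0.5, -0.08,0.078,0.05,0.1,0.48,-0.58,0.5, -0.08,0.078,0.09,0.12,0.6,-0.72,0.5, -0.08,0.078,0.13,0.144,0.698,-0.828,0.5, -0.08,0.078,0.15,0.144,0.698,-0.828,0.5, -0.08,0.078,0.15,0.144,0.698,-0.828,0.5]'
python3 -c "
from h import *
np.set_printoptions(precision=4,suppress=True)
gplan([(.5222,.2512,.113,.757,.35,0)])
s=save('scene','s16');print('S',fit2('scene',s,(318,305),[.566,.291,.038,3.9],45))"
```

```text
t: 50.93
tcp_pos: [0.4859, 0.2179, 0.2436]
ee_rot: [-3.139, -0.347, 0.753]
force: [0.2, -0.3, -0.0]
width: 0.047
grasp_force: 0.0
at [0.4859 0.2179 0.2436] [-3.139 -0.347  0.753] t 50.9 F [ 0.2 -0.3 -0. ] w 0.047 g 0.0
[0.004, 0.002, 0.317] [-0.003, 0.006, -0.007] tcp [0.527 0.256 0.095]
S (array([0.5657, 0.2914, 3.9046]), np.float64(0.04978434431494906))
```

```bash
python3 -m handwheel '[0.003,0.002,0.04,0,0,0,0.5, 0.003,0.002,0.09,0,0,0,0.5, 0.003,0.002,0.14,0,0,0,0.5, 0.003,0.002,0.19,0,0,0,0.5, 0.003,0.002,0.24,0,0,0,0.5, 0.003,0.002,0.28,0,0,0,0.5, 0.003,0.002,0.31,0,0,0,0.5, 0.003,0.002,0.317,0,0,0,0.5]' 40
python3 -m handwheel '[0,0,0,0,0,0,0.5, 0,0,0,0,0,0,0.15, 0,0,0,0,0,0,0.15, 0,0,0,0,0,0,0, 0,0,0,0,0,0,0, 0,0,0,0,0,0,0, 0,0,0,0,0,0,0, 0,0,0,0,0,0,0]' 40
python3 -c "
from h import *
np.set_printoptions(precision=4,suppress=True)
gplan([(.528,.2105,.118,.757,.35,0)])
s=save('scene','s17');print('S',fit2('scene',s,(318,305),[.566,.291,.038,3.9],45))"
```

```text
t: 51.65
tcp_pos: [0.53, 0.2572, 0.098]
ee_rot: [3.142, -0.351, 0.757]
force: [0.9, -0.1, -1.3]
width: 0.0471
grasp_force: 0.0
t: 52.32
tcp_pos: [0.5304, 0.2563, 0.1004]
ee_rot: [3.139, -0.355, 0.758]
force: [-0.5, 0.2, 2.1]
width: 0.0115
grasp_force: 39.9
at [0.5304 0.2563 0.1004] [ 3.139 -0.355  0.758] t 52.3 F [-0.5  0.2  2.1] w 0.0115 g 39.9
[-0.05, 0.063, -0.018] [0.005, -0.009, 0.001] tcp [0.533 0.215 0.1  ]
S (array([0.5665, 0.2902, 3.9111]), np.float64(0.049054007567939456))
```

```bash
python3 -c "
from h import *
Q=R.from_euler('xyz',r.state()['ee_rot'])
for d in ([0,0,.007],[.0055,-.039,.007],[.0055,-.039,.0005],[.0055,-.039,0]): print(np.round(Q.inv().apply(d)/.5,3).tolist())"
```

```text
[0.005, 0.0, -0.013]
[-0.038, 0.064, -0.029]
[-0.042, 0.064, -0.017]
[-0.043, 0.064, -0.016]
```

```bash
python3 -m handwheel '[0.002,0,-0.006,0,0,0,0, 0.005,0,-0.013,0,0,0,0, -0.004,0.013,-0.016,0,0,0,0, -0.014,0.03,-0.02,0,0,0,0, -0.026,0.046,-0.025,0,0,0,0, -0.035,0.06,-0.028,0,0,0,0, -0.038,0.064,-0.029,0,0,0,0, -0.038,0.064,-0.029,0,0,0,0]'
python3 -m handwheel '[-0.039,0.064,-0.026,0,0,0,0, -0.039,0.064,-0.026,0,0,0,0, -0.039,0.064,-0.026,0,0,0,0, -0.039,0.064,-0.026,0,0,0,0, -0.039,0.064,-0.026,0,0,0,0, -0.039,0.064,-0.026,0,0,0,0, -0.039,0.064,-0.026,0,0,0,0, -0.039,0.064,-0.026,0,0,0,0]' 
```

```text
t: 53.03
tcp_pos: [0.5356, 0.2162, 0.1067]
ee_rot: [3.14, -0.354, 0.756]
force: [-0.3, 0.8, -1.1]
width: 0.0117
grasp_force: 39.9
t: 53.7
tcp_pos: [0.5404, 0.1791, 0.1122]
ee_rot: [3.14, -0.354, 0.758]
force: [0.5, 0.4, -1.5]
width: 0.0114
grasp_force: 40.0
```

That second call started from the new pose, so the mug went one step too far (still held). Moving it back and lowering it.

```bash
python3 -c "
from h import *
np.set_printoptions(precision=4,suppress=True)
st=r.state();print(st['tcp_pos']);Q=R.from_euler('xyz',st['ee_rot']);s=save('scene','s18');print(fit2('scene',s,(300,280),[.577,.215,.048,3.9],55))
for T in ([.5355,.2175,.107],[.5355,.2175,.1003]): print(np.round(Q.inv().apply(np.array(T)-st['tcp_pos'])/.5,3).tolist())"
```

```text
[0.5404 0.1791 0.1122]
(array([0.5764, 0.212 , 3.9203]), np.float64(0.08236345476528414))
[0.039, -0.063, 0.025]
[0.035, -0.063, 0.038]
```

```bash
python3 -m handwheel '[0.008,-0.013,0.005,0,0,0,0, 0.02,-0.032,0.012,0,0,0,0, 0.032,-0.05,0.02,0,0,0,0, 0.039,-0.063,0.025,0,0,0,0, 0.039,-0.063,0.025,0,0,0,0, 0.037,-0.063,0.031,0,0,0,0, 0.035,-0.063,0.037,0,0,0,0, 0.035,-0.063,0.038,0,0,0,0]'
python3 -c "
from h import *
np.set_printoptions(precision=4,suppress=True)
st=r.state();print(st['tcp_pos'],st['force']);Q=R.from_euler('xyz',st['ee_rot']);s=save('scene','s19');print(fit2('scene',s,(306,293),[.572,.25,.038,3.9],55))
print(np.round(Q.inv().apply(np.array([.5355,.2175,.1003])-st['tcp_pos'])/.5,3).tolist())"
```

```text
t: 54.42
tcp_pos: [0.536, 0.2168, 0.1004]
ee_rot: [3.139, -0.354, 0.757]
force: [-0.6, -0.8, 1.1]
width: 0.0115
grasp_force: 40.0
[0.536  0.2168 0.1004] [-0.6162 -0.7942  1.1319]
(array([0.5727, 0.2507, 3.9133]), np.float64(0.05232281591882036))
[0.0, -0.002, 0.0]
```

Mug at (0.573, 0.251) on the scale. Releasing and backing out along the tool axis.

```bash
python3 -m handwheel '[0,0,0,0,0,0,0.5, 0,0,0,0,0,0,0.5, 0,0,0,0,0,0,0.5, 0,0,0,0,0,0,0.5, 0,0,0,0,0,0,0.5, 0,0,-0.03,0,0,0,0.5, 0,0,-0.08,0,0,0,0.5, 0,0,-0.14,0,0,0,0.5]'
python3 -m handwheel '[0,0,-0.06,0,0,0,0.3, 0,0,-0.13,0,0,0,0, 0,0,-0.2,0,0,0,0, 0,0,-0.24,0,0,0,0, 0,0,-0.24,0,0,0,0, 0,0,-0.24,0,0,0,0, 0,0,-0.24,0,0,0,0, 0,0,-0.24,0,0,0,0]'
python3 -c "
from h import *
np.set_printoptions(precision=4,suppress=True)
s=save('scene','s20');print(fit2('scene',s,(306,293),[.572,.25,.038,3.9],55))
plan([(.5,.24,.34,.5),(.5715,.368,.34,.4)])"
```

```text
t: 55.13
tcp_pos: [0.5166, 0.2004, 0.165]
ee_rot: [-3.141, -0.351, 0.757]
force: [0.9, 0.0, -0.1]
width: 0.0471
grasp_force: 0.0
t: 55.8
tcp_pos: [0.4869, 0.1724, 0.2763]
ee_rot: [-3.141, -0.351, 0.757]
force: [0.5, -0.5, 0.2]
width: 0.0004
grasp_force: 0.0
(array([0.5728, 0.2506, 3.8981]), np.float64(0.05194228634850166))
at [0.487  0.1724 0.2764] [-3.141 -0.351  0.757] t 55.9 F [-0.  -0.2 -0.1] w 0.0006 g 0.0
[0.149, -0.08, -0.081] [-0.092, -0.698, 0.509]
[0.248, -0.156, -0.0] [0.0, -0.0, 0.2]
```

```bash
python3 -m handwheel '[0.02,-0.01,-0.08,-0.01,-0.12,0.08,0, 0.05,-0.02,-0.12,-0.03,-0.25,0.17,0, 0.08,-0.04,-0.12,-0.05,-0.38,0.27,0, 0.11,-0.06,-0.1,-0.07,-0.5,0.36,0, 0.149,-0.08,-0.081,-0.08,-0.62,0.45,0, 0.149,-0.08,-0.081,-0.092,-0.698,0.509,0, 0.149,-0.08,-0.081,-0.092,-0.698,0.509,0, 0.149,-0.08,-0.081,-0.092,-0.698,0.509,0]'
python3 -m handwheel '[0.04,-0.025,0,0,0,0.04,0, 0.08,-0.05,0,0,0,0.08,0, 0.13,-0.08,0,0,0,0.12,0, 0.18,-0.11,0,0,0,0.16,0, 0.22,-0.14,0,0,0,0.2,0, 0.245,-0.154,0,0,0,0.2,0, 0.248,-0.156,0,0,0,0.2,0, 0.248,-0.156,0,0,0,0.2,0]'
python3 -c "
from h import *
plan([(.5715,.368,.236,.4)])"
```

```text
t: 56.52
tcp_pos: [0.5007, 0.2401, 0.3406]
ee_rot: [3.14, -0.001, 0.501]
force: [-0.4, -0.9, -0.3]
width: 0.0006
grasp_force: 0.0
t: 57.18
tcp_pos: [0.5721, 0.367, 0.3423]
ee_rot: [3.14, -0.003, 0.4]
force: [-0.1, 0.4, 0.3]
width: 0.0007
grasp_force: 0.0
at [0.5721 0.367  0.3423] [ 3.14e+00 -3.00e-03  4.00e-01] t 57.2 F [-0.1  0.4  0.3] w 0.0007 g 0.0
[-0.001, -0.003, 0.213] [0.003, -0.006, -0.001]
```

```bash
python3 -m handwheel '[0,-0.002,0.04,0,0,0,0, 0,-0.002,0.08,0,0,0,0, 0,-0.002,0.1,0,0,0,0, 0,-0.002,0.115,0,0,0,0, 0,-0.002,0.13,0,0,0,0, 0,-0.002,0.145,0,0,0,0, 0,-0.002,0.16,0,0,0,0, 0,-0.002,0.17,0,0,0,0]'
python3 -m handwheel '[0,0,0.01,0,0,0,0, 0,0,0.02,0,0,0,0, 0,0,0.028,0,0,0,0, 0,0,0.034,0,0,0,0, 0,0,0.039,0,0,0,0, 0,0,0.043,0,0,0,0, 0,0,0.043,0,0,0,0, 0,0,0.043,0,0,0,0]'
python3 -c "
from h import *
np.set_printoptions(precision=4,suppress=True)
s=save('scene','s21');print(fit2('scene',s,(306,293),[.572,.25,.038,3.9],55))
plan([(.5715,.368,.2365,.4)])"
```

```text
t: 57.85
tcp_pos: [0.5726, 0.3682, 0.2587]
ee_rot: [3.139, -0.005, 0.399]
force: [-1.8, -0.8, 5.8]
width: 0.0006
grasp_force: 3.1
t: 58.52
tcp_pos: [0.5727, 0.3682, 0.2398]
ee_rot: [3.139, -0.005, 0.4]
force: [-5.7, -4.4, 10.6]
width: 0.0006
grasp_force: 5.5
(array([0.5727, 0.2505, 3.903 ]), np.float64(0.02766493337666558))
at [0.5727 0.3682 0.2397] [ 3.139 -0.005  0.4  ] t 58.6 F [-4.3 -4.4 11.4] w 0.0004 g 5.5
[-0.002, -0.0, 0.006] [0.005, -0.011, -0.001]
```

Mug still at (0.573, 0.2505) with the pump at its stop height. One firm extra push to be sure, then up.

```bash
python3 -m handwheel '[0,0,0.002,0,0,0,0, 0,0,0.004,0,0,0,0, 0,0,0.005,0,0,0,0, 0,0,0.005,0,0,0,0, 0,0,0.005,0,0,0,0, 0,0,0.005,0,0,0,0, 0,0,0.005,0,0,0,0, 0,0,0.005,0,0,0,0]'
python3 -c "
from h import *
np.set_printoptions(precision=4,suppress=True)
s=save('scene','s22');print(fit2('scene',s,(306,293),[.572,.25,.038,3.9],55))
b=cv2.cvtColor(np.load('pics/s5.npy'),6);a=cv2.cvtColor(s,6)
m=cv2.matchTemplate(a[230:290,295:335],b[240:258,305:325],cv2.TM_CCOEFF_NORMED);print('down',cv2.minMaxLoc(m))"
python3 -m handwheel '[0,0,-0.02,0,0,0,0, 0,0,-0.05,0,0,0,0, 0,0,-0.09,0,0,0,0, 0,0,-0.13,0,0,0,0, 0,0,-0.17,0,0,0,0, 0,0,-0.2,0,0,0,0, 0,0,-0.2,0,0,0,0, 0,0,-0.2,0,0,0,0]'
python3 -c "
from h import *
np.set_printoptions(precision=4,suppress=True)
s=save('scene','s23');p,c=fit2('scene',s,(306,293),[.572,.25,.038,3.9],55);print(p,c)
b=cv2.cvtColor(np.load('pics/s5.npy'),6);a=cv2.cvtColor(s,6)
m=cv2.matchTemplate(a[230:290,295:335],b[240:258,305:325],cv2.TM_CCOEFF_NORMED);print('up?',cv2.minMaxLoc(m))
b=p[:2]+.06*np.array([np.cos(p[2]),np.sin(p[2])]);y=p[2]-np.pi
gplan([(.50,.25,.36,.5,0,0),(b[0],b[1],.114,y,.35,.2),(b[0],b[1],.114,y,.35,0)])"
```

```text
t: 59.23
tcp_pos: [0.5728, 0.3683, 0.2396]
ee_rot: [3.139, -0.006, 0.4]
force: [-9.0, -5.7, 18.6]
width: 0.0007
grasp_force: 9.1
(array([0.5727, 0.2505, 3.903 ]), np.float64(0.02766493337666558))
down (-0.549985945224762, 0.9547408223152161, (13, 32), (9, 20))
t: 59.95
tcp_pos: [0.5723, 0.3688, 0.3344]
ee_rot: [3.14, -0.006, 0.4]
force: [0.1, -0.4, -0.0]
width: 0.0005
grasp_force: 0.0
[0.5726 0.2504 3.8898] 0.05220225371440636
up? (-0.4619969129562378, 0.9995176196098328, (15, 24), (10, 10))
at [0.5718 0.3685 0.3328] [ 3.14  -0.003  0.4  ] t 60.0 F [0.8 0.5 0.7] w 0.0006 g 0.0
[-0.224, 0.162, -0.017] [0.004, -0.005, -0.201] tcp [0.5   0.25  0.341]
[-0.109, 0.129, 0.114] [0.087, 0.696, -0.491] tcp [0.483 0.167 0.284]
[-0.0, -0.0, 0.4] [0.0, 0.0, 0.0] tcp [0.533 0.214 0.096]
```

Dosed, and the pump is up. Regrasping with the same tilt.

```bash
python3 -m handwheel '[-0.04,0.03,-0.017,0,0,-0.04,0, -0.09,0.06,-0.017,0,0,-0.08,0, -0.14,0.1,-0.017,0,0,-0.12,0, -0.19,0.135,-0.017,0,0,-0.16,0, -0.224,0.162,-0.017,0,0,-0.2,0.2, -0.224,0.162,-0.017,0,0,-0.2,0.5, -0.224,0.162,-0.017,0,0,-0.2,0.5, -0.224,0.162,-0.017,0,0,-0.2,0.5]'
python3 -m handwheel '[-0.04,0.05,0,0.015,0.12,-0.08,0.5, -0.09,0.1,0.02,0.03,0.24,-0.16,0.5, -0.109,0.129,0.05,0.045,0.36,-0.25,0.5, -0.109,0.129,0.08,0.06,0.48,-0.33,0.5, -0.109,0.129,0.1,0.075,0.6,-0.42,0.5, -0.109,0.129,0.114,0.087,0.696,-0.49,0.5, -0.109,0.129,0.114,0.087,0.696,-0.49,0.5, -0.109,0.129,0.114,0.087,0.696,-0.49,0.5]'
python3 -c "
from h import *
np.set_printoptions(precision=4,suppress=True)
s=save('scene','s24');p,c=fit2('scene',s,(306,293),[.572,.25,.038,3.9],55);print(p,c)
gplan([(.529,.2096,.114,.75,.35,0)])"
```

```text
t: 60.67
tcp_pos: [0.5002, 0.2506, 0.3408]
ee_rot: [3.14, -0.002, 0.499]
force: [0.1, 0.9, -0.4]
width: 0.0237
grasp_force: 0.0
t: 61.33
tcp_pos: [0.4834, 0.1676, 0.2843]
ee_rot: [3.14, -0.351, 0.746]
force: [0.2, -1.4, 0.6]
width: 0.047
grasp_force: 0.0
[0.5728 0.2506 3.8959] 0.05183749357173938
at [0.484  0.1679 0.2853] [ 3.139 -0.352  0.747] t 61.4 F [-1.1 -0.1  0.4] w 0.0469 g 0.0
[-0.003, -0.001, 0.402] [0.007, -0.004, -0.005] tcp [0.534 0.214 0.096]
```

```bash
python3 -m handwheel '[-0.002,0,0.05,0,0,0,0.5, -0.002,0,0.11,0,0,0,0.5, -0.002,0,0.17,0,0,0,0.5, -0.002,0,0.23,0,0,0,0.5, -0.002,0,0.29,0,0,0,0.5, -0.002,0,0.34,0,0,0,0.5, -0.002,0,0.38,0,0,0,0.5, -0.002,0,0.4,0,0,0,0.5]' 50
python3 -m handwheel '[0,0,0,0,0,0,0.5, 0,0,0,0,0,0,0, 0,0,0,0,0,0,0, 0,0,0,0,0,0,0, 0,0,0,0,0,0,0, 0,0,0,0,0,0,0, 0,0,0,0,0,0,0, 0,0,0,0,0,0,0]' 50
python3 -c "
from h import *
np.set_printoptions(precision=4,suppress=True)
st=r.state();Q=R.from_euler('xyz',st['ee_rot']);p=st['tcp_pos'];print(p)
mug=np.array([.5728,.2506,.038]); 
# top view of mat state
s=save('scene','s25');S=cam('scene')
print('yel',fit([(S,blob(s,'yellow',(271,226))[0])],'mug',[.53,0,.003,3.34],False))
def row(T,yaw0,yaw1):
    q=R.from_rotvec([0,0,yaw1-yaw0])*Q
    return np.round(Q.inv().apply(T-p)/.5,3).tolist(),np.round((Q.inv()*q).as_rotvec()/.5,3).tolist()
print('lift',row(p+[-.02,-.03,.08],0,0))"
```

```text
t: 62.05
tcp_pos: [0.5336, 0.2148, 0.0945]
ee_rot: [3.141, -0.349, 0.749]
force: [-0.2, 0.3, 0.2]
width: 0.0466
grasp_force: 0.0
t: 62.72
tcp_pos: [0.5343, 0.2135, 0.0977]
ee_rot: [3.138, -0.354, 0.748]
force: [-1.6, -0.9, 2.8]
width: 0.0115
grasp_force: 50.0
[0.5343 0.2135 0.0977]
yel (array([0.5274, 0.0026, 0.003 , 3.6067]), np.float64(0.08295889784485223))
lift ([-0.01, 0.017, -0.174], [0.0, 0.0, 0.0])
```

```bash
python3 -c "
from h import *
Q=R.from_euler('xyz',r.state()['ee_rot']);o=np.zeros(3)
for d in ([-.02,-.06,.07],[-.07,-.19,.11],[-.06,-.33,.11],[-.028,-.371,.03],[-.028,-.371,-.035]):
    d=np.array(d);print(np.round(Q.inv().apply(d-o)/.5,3).tolist());o=d
print(np.round(Q.inv().apply([0,0,.03])/.5,3).tolist())"
```

```text
[-0.056, 0.061, -0.17]
[-0.207, 0.123, -0.161]
[-0.165, 0.219, -0.06]
[-0.064, 0.103, 0.147]
[-0.045, -0.0, 0.122]
[0.021, 0.0, -0.056]
```

```bash
python3 -m handwheel '[0.007,0,-0.02,0,0,0,0, 0.021,0,-0.056,0,0,0,0, 0.01,0.012,-0.08,0,0,0,0, -0.005,0.024,-0.105,0,0,0,0, -0.02,0.036,-0.13,0,0,0,0, -0.04,0.05,-0.155,0,0,0,0, -0.056,0.061,-0.17,0,0,0,0, -0.056,0.061,-0.17,0,0,0,0]'
python3 -m handwheel '[-0.015,0.01,-0.012,0,0,0,0, -0.04,0.025,-0.03,0,0,0,0, -0.07,0.042,-0.055,0,0,0,0, -0.1,0.06,-0.078,0,0,0,0, -0.13,0.078,-0.1,0,0,0,0, -0.16,0.095,-0.125,0,0,0,0, -0.19,0.113,-0.148,0,0,0,0, -0.207,0.123,-0.161,0,0,0,0]'
python3 -m handwheel '[-0.02,0.025,-0.007,0,0,0,0, -0.04,0.052,-0.014,0,0,0,0, -0.062,0.082,-0.022,0,0,0,0, -0.084,0.112,-0.03,0,0,0,0, -0.106,0.14,-0.038,0,0,0,0, -0.128,0.17,-0.046,0,0,0,0, -0.15,0.2,-0.054,0,0,0,0, -0.165,0.219,-0.06,0,0,0,0]'
python3 -m handwheel '[-0.008,0.013,0.018,0,0,0,0, -0.018,0.028,0.04,0,0,0,0, -0.028,0.045,0.064,0,0,0,0, -0.038,0.06,0.087,0,0,0,0, -0.048,0.077,0.11,0,0,0,0, -0.058,0.093,0.133,0,0,0,0, -0.064,0.103,0.147,0,0,0,0, -0.064,0.103,0.147,0,0,0,0]'
python3 -c "
from h import *
np.set_printoptions(precision=4,suppress=True)
st=r.state();p=st['tcp_pos'];Q=R.from_euler('xyz',st['ee_rot']);print(p,st['ee_rot'],p-[.5343,.2135,.0977])
T=np.array([.5343-.028,.2135-.371,.0977-.034]);print(np.round(Q.inv().apply(T-p)/.5,3).tolist())
s=save('scene','s26');W=cam('wrist')
z=p[2]-.0977+.038
S=cam('scene');q=proj(S,[.545,-.12,z+.05])[0];print(fit2('scene',s,q,[.545,-.12,z,3.9],40))"
```

```text
t: 63.43
tcp_pos: [0.5139, 0.1521, 0.1685]
ee_rot: [3.137, -0.353, 0.747]
force: [0.7, -0.3, -1.2]
width: 0.0114
grasp_force: 50.0
t: 64.1
tcp_pos: [0.4631, 0.0222, 0.2074]
ee_rot: [3.138, -0.352, 0.748]
force: [0.2, 0.9, -1.0]
width: 0.0114
grasp_force: 50.0
t: 64.77
tcp_pos: [0.4735, -0.1178, 0.2067]
ee_rot: [3.14, -0.352, 0.747]
force: [0.3, 0.6, -1.3]
width: 0.0113
grasp_force: 50.0
t: 65.43
tcp_pos: [0.5047, -0.1571, 0.1252]
ee_rot: [-3.14, -0.352, 0.747]
force: [0.1, 0.6, -1.6]
width: 0.0117
grasp_force: 50.0
[ 0.5047 -0.1571  0.1252] [-3.1403 -0.3519  0.7467] [-0.0296 -0.3706  0.0275]
[-0.041, 0.003, 0.116]
(array([ 0.5448, -0.1177,  3.9687]), np.float64(0.03846853257432005))
```

```bash
python3 -m handwheel '[-0.006,0,0.017,0,0,0,0, -0.013,0.001,0.036,0,0,0,0, -0.02,0.001,0.056,0,0,0,0, -0.027,0.002,0.075,0,0,0,0, -0.033,0.002,0.093,0,0,0,0, -0.037,0.003,0.105,0,0,0,0, -0.04,0.003,0.112,0,0,0,0, -0.041,0.003,0.116,0,0,0,0]'
python3 -m handwheel '[0,0,0,0,0,0,0, -0.001,0,0.002,0,0,0,0, -0.001,0,0.002,0,0,0,0.5, -0.001,0,0.002,0,0,0,0.5, -0.001,0,0.002,0,0,0,0.5, -0.001,0,0.002,0,0,0,0.5, -0.001,0,0.002,0,0,0,0.5, -0.001,0,0.002,0,0,0,0.5]'
python3 -m handwheel '[0,0,-0.03,0,0,0,0.5, 0,0,-0.08,0,0,0,0.5, 0,0,-0.14,0,0,0,0.5, 0,0,-0.2,0,0,0,0.5, 0,0,-0.27,0,0,0,0.5, 0,0,-0.34,0,0,0,0.5, 0,0,-0.4,0,0,0,0.5, 0,0,-0.45,0,0,0,0.5]'
python3 -m handwheel '[-0.08,0.02,-0.08,0,0,0,0.5, -0.16,0.05,-0.15,0,0,0,0.5, -0.2,0.08,-0.15,0,0,0,0.5, -0.2,0.1,-0.15,0,0,0,0.5, -0.2,0.1,-0.15,0,0,0,0.5, -0.2,0.1,-0.15,0,0,0,0.5, -0.2,0.1,-0.15,0,0,0,0.5, -0.2,0.1,-0.15,0,0,0,0.5]'
python3 -c "
from h import *
np.set_printoptions(precision=4,suppress=True)
S=cam('scene');T=cam('top');s=save('scene','s27');t=save('top','t27')
q=proj(S,[.545,-.12,.05])[0];b,c=fit2('scene',s,q,[.545,-.12,.003,3.9],40);print('blue',b,c)
y,c=fit([(S,blob(s,'yellow',proj(S,[.527,.003,.053])[0])[0])],'mug',[.527,.003,.003,3.36],False);print('yel',y,c)
m,st=blob(t,'yellow',proj(T,[.527,.003,.053])[0]);print('yelT',st,fit([(T,m)],'mug',[.527,.003,.003,3.36],False))
print('blueT',fit2('top',t,proj(T,[.545,-.12,.05])[0],[.545,-.12,.003,3.9],30))
c0=np.array([.5825,-.0577]);Rm=R.from_euler('z',-.02)
for v in(b,y): print('mat frame',Rm.inv().apply([v[0]-c0[0],v[1]-c0[1],0])[:2])
# jug: crop difference with model overlay edges -> brightness mask
import itertools
h=cv2.cvtColor(t,cv2.COLOR_RGB2HSV);g=cv2.cvtColor(t,cv2.COLOR_RGB2GRAY)
u=proj(T,[.642,.005,.07])[0];print('jug px',u)
y0,x0=int(u[1])-28,int(u[0])-30
k=sil(T,'jug',.642,.005,.003,1.39+np.pi)>.5
for yy in range(y0,y0+58,2): print(''.join(('#' if k[yy,x] else '+') if g[yy,x]>90 else ('m' if k[yy,x] else '.') for x in range(x0,x0+64)))
plan([])"
```

```text
t: 66.15
tcp_pos: [0.5069, -0.158, 0.0648]
ee_rot: [3.14, -0.352, 0.748]
force: [1.0, -0.2, -1.3]
width: 0.0113
grasp_force: 50.0
t: 66.82
tcp_pos: [0.5072, -0.1584, 0.0647]
ee_rot: [3.138, -0.353, 0.748]
force: [0.6, -0.1, 0.7]
width: 0.046
grasp_force: 0.0
t: 67.48
tcp_pos: [0.4495, -0.2114, 0.2784]
ee_rot: [3.136, -0.352, 0.749]
force: [-1.1, 0.1, 0.7]
width: 0.047
grasp_force: 0.0
t: 68.15
tcp_pos: [0.396, -0.3273, 0.3114]
ee_rot: [3.139, -0.353, 0.75]
force: [-0.3, 0.2, -0.1]
width: 0.0471
grasp_force: 0.0
blue [ 0.5427 -0.1269  3.9062] 0.2920561738208797
yel [0.5274 0.0022 0.003  3.3495] 0.045221692280515806
yelT [246 192  24  34 534] (array([ 0.5264, -0.0045,  0.003 ,  3.3039]), np.float64(0.12510097672027615))
blueT (array([ 0.5502, -0.1209,  3.9175]), np.float64(0.16809411764705884))
mat frame [-0.0384 -0.0699]
mat frame [-0.0563  0.0588]
jug px [255.1996 172.0704]
+++........++++++++++++++++++........+++++++++++++++++++++++++++
++++.......++++++++++++++++++++.....++++++++++++++++++++++++++++
++++++++++++++++++++++++++++++++++++++++++++++++++++++++++++++++
++++++++++++++++++
[... 1063 characters left out ...]
#+.....................
+++++++++++++......++####################.......................
+++++++++++++........++################+........................
+++++++++++++...........++##########............................
+++++++++++++...................................................
+++++++++++++.............++++++++++++..........................
+++++++++++++..........+++++++++++++++++........................
+++++++++++++........+++++++++++++++++++++......................
+++++++++++++.....+++++++++++++++++++++++++.....................
+++++++++++++....+++++++++++++++++++++++++++....................
at [ 0.396  -0.3275  0.3116] [ 3.139 -0.353  0.75 ] t 68.2 F [-0.2 -0.8  0.7] w 0.047 g 0.0
```

Jug and yellow agree with the models. The blue fit is poor because the dark mat upsets that mask, so I recheck with a plain blob fit in both views.

```bash
python3 -c "
from h import *
np.set_printoptions(precision=4,suppress=True)
S=cam('scene');T=cam('top');s=save('scene','s28');t=save('top','t28')
for n,C,im in(('S',S,s),('T',T,t)):
    h=cv2.cvtColor(im,cv2.COLOR_RGB2HSV);m=cv2.inRange(h,(106,110,55),(118,255,255));q=proj(C,[.545,-.12,.05])[0]
    k,l,st,ce=cv2.connectedComponentsWithStats(m);j=min([j for j in range(1,k) if st[j,4]>60],key=lambda j:np.hypot(*(ce[j]-q)))
    mm=(l==j).astype(float);p,c=fit([(C,mm)],'mug',[.545,-.12,.003,3.9],False);print(n,st[j],p,c)
    g=sil(C,'mug',p[0],p[1],.003,p[3])>.5;x0,y0=st[j,0]-5,st[j,1]-5
    for y in range(y0,y0+st[j,3]+10,2): print(''.join(('#' if g[y,x] else 'b') if mm[y,x] else ('m' if g[y,x] else '.') for x in range(x0,x0+st[j,2]+10)))
"
```

```text
S [229 180  25  40 684] [ 0.5442 -0.1252  0.003   3.9499] 0.31471734892787523
...................................
...................................
.....................mmmmm.........
.....................m####.........
.............mmm##########.........
.........m#################m.......
.......######################m.....
......########################.....
.....#########################m....
.....#########################m....
.....m########################m....
......########################.....
......########################.....
......m#######################.....
......m#######################.....
.......#######################.....
.......#######################.....
.......#######################.....
.......mmmmmmmmmmmm###########.....
........mmmmmmmmmmmmmm########.....
........mmmmmmmmmmmmmmmm######.....
.........mmmmmmmmmmmmmmmmm###......
..........mmmmmmmmmmmmmmmmm#.......
.............mmmmmmmmmmmm..........
...................................
T [281 186  27  29 565] [ 0.5492 -0.1214  0.003   3.8874] 0.08528197119555786
.....................................
.....................................
.....................................
............##########bbb............
.........################b...........
.......b###################..........
......b#####################.........
.....b######################b........
.....b#######################........
.....#######################b........
.....#######################b........
.....######################b.........
......#####################b.........
......b######################b.......
........b######################......
............b###b.....b#########.....
........................b#####b......
...........................m.........
.....................................
.....................................
```

The blue mug is upright at (0.546, -0.122), well inside the mat. Its lower left is only hidden by the jug in the scene view. Everything stands and the arm is clear, so I hand in.

```bash
python3 -c "
from bench import r
print(r.hand_in())"
```

```text
the job is handed in; nothing more can be done
None
```

The job is handed in (no verdict was returned): the jug and both mugs present (yellow, then blue) stand upright on the mat and the pump is up; the blue mug was knocked aside during its first press, so I re-centred it and pressed the pump to its stop again.

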